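# Stack flanged lens cells and wind them under the side microscope

### The job

Take the dust cover off the slide's carriage and lay it flat, knob up, in the steel tray. Stack all the lens cells that are on the mat on the carriage's centring spigot, flange down and fully home one on another, with the largest flange at the bottom and each smaller one above. Then fit the crank on the square shaft, wind the carriage all the way to its far stop under the microscope, and lay the crank, handle up, back in the tray beside the cover; leave the bottle, the scanner and the wipes box where they are.

Things in the scene. Friction and masses are not known exactly. Their poses are not given: they have to be found in the camera images.
- slide_unit: fixed slide, turned somewhat on the bench: aluminium base 520 x 110 x 25 mm, from x = -160 to +360 mm; white pulley housing 70 x 90 mm, top 70 mm above the bench, at the robot's end; carriage beyond it; stop at the far end. Origin on the bench, x along the slide from shaft to far stop, z up. At y = 0: shaft axis at x = -100 mm, carriage spigot at x = +100 mm at the loading end
- carriage (a joint): travel of the carriage in m: 0 at the loading end (where it starts), 0.18 at the far stop; one full turn of the shaft moves it 60 mm, so the whole way is three turns. It stays where it is left; pushing it directly takes over 15 N. Left of the slide's far end stands a fixed low horizontal microscope (slide_unit x 230 to 330, y 55 to 410 mm, up to 222 mm high)
- shaft (a joint): angle of the drive shaft in rad: 0 at the start, growing clockwise as seen from above, which drives the carriage away from the shaft to the far stop (18.85 rad there). Turns against a steady friction of about 0.2 N m
- seat (a point): on the carriage, at the foot of the centring spigot, on its axis, 58 mm above the bench: here lies the seat face (aluminium, diameter 90 mm), from which the spigot (diameter 27 mm, 8 mm high, edge chamfered 2.5 mm) stands up. z up. The carriage plate, 110 x 110 mm, lies 6 mm below the seat face. Moves with the carriage
- shaft_foot (a point): on the axis of the square drive shaft, 76 mm above the bench, on its collar (diameter 36 mm), where the crank comes to rest. The shaft above is 16 mm square, 22 mm high, top edges chamfered 3 mm. This frame turns with the shaft; its flats are square to x and y; z up
- cover: white round dust cover, an inverted cap, diameter 100 mm, 27 mm high, wall 3.5 mm, which starts over the seat and spigot resting on the carriage plate; black knob on top, diameter 28 mm, from 33 to 58 mm above the cover's rim. Origin at the centre of its rim underside, z up. About 0.16 kg
- cell_a: aluminium lens cell with the largest flange, diameter 100 mm. Flange 10 mm thick at the bottom, round hub of diameter 40 mm above it (10 to 34 mm), then a spigot of diameter 27 mm (34 to 42 mm, edge chamfered 2.5 mm) with a glass lens. Origin at the centre of the flange's underside, z up through the hub. Starts flange down on the blue mat, anywhere among the cells; absent in some starts
- cell_b: lens cell of the same form as cell_a, flange diameter 88 mm; absent in some starts. In the flange face (underside) every cell has a central recess of diameter 28.5 mm, 10 mm deep, that fits over the spigot of the carriage or of another cell; seated cells stand 34 mm apart
- cell_c: lens cell of the same form, flange diameter 76 mm; absent in some starts. The cells weigh 0.15 to 0.4 kg
- cell_d: lens cell with the smallest flange, diameter 64 mm, otherwise of the same form; absent in some starts
- crank: removable steel crank in the tray, handle up, 0.33 kg. Hub: block 38 x 38 mm, 34 mm high, square socket 17.5 mm wide, 24 mm deep in its underside, sides square to x and y; arm along x, 24 mm wide, 14 mm high; black round handle, diameter 24 mm, 18 to 70 mm above the underside, spinning freely, 65 mm from the hub's axis. Origin at the centre of the hub's underside, x towards the handle, z up
- crank_handle (a point): centre of the crank's round handle, 44 mm above the crank's underside
- tray: shallow fixed steel tray on the right, 240 mm along its x by 250 mm along its y, rim 18 mm high, walls and floor 4 mm thick. Origin at the centre of its underside. The crank starts in its half nearer the robot (its -x half), the other half is empty
- tray_in (a point): centre of the tray's inner floor, axes as the tray's, z up
- bottle: bystander: closed white bottle with a blue cap, diameter 56 mm, 110 mm high, on the bench beyond the mat; origin at the centre of its underside
- scanner: bystander: hand-held scanner standing on a black foot 75 x 60 mm, about 115 mm high; origin at the centre of the foot's underside
- wipes_box: bystander: white box of wipes 100 x 110 x 55 mm, right of the slide, beyond the tray; origin at the centre of its underside
- mat: fixed blue mat on the left, 350 x 360 mm, 2 mm thick, on which the cells start; origin at the centre of its underside

How it is judged:
By the outcome, as a careful person would: the job done as asked, in the order asked, and still so for the second after the job is handed in, with the robot touching nothing.
Of cell_a, cell_b, cell_c, cell_d only 2 to 4 are there at a start; the rules pass over those that are not, and their reading is None.
At some moment in a run one of crank, cover may be knocked a few centimetres aside while the robot is not near it.
Once in a run the grip may slacken for a moment while it holds something.
It also fails if it takes over 210 s, if anything falls off the work surface, if the arm or the gripper's body presses on something with over 40 N, if the wrist force passes 120 N, or if a joint passes its speed limit or range.

### The arm

A 6-joint arm with a two-finger parallel gripper is mounted at the origin on the work surface. World frame = base frame: x ahead of the robot, y to its left, z up, the work surface at z = 0. Lengths are in m, angles in rad, forces in N, time in s.
With the tool pointing down it reaches from about 0.3 to 0.775 m from the base axis. Payload 14.6 kg.
Tool frame: the origin (TCP) lies between the finger pads; the fingertips stand 17 mm ahead of it and the grasp point (between the pads) lies 2 mm behind it; z points along the fingers, x is the direction in which the jaws open and shut, and the axes are right-handed (so a half turn about z gives the same grasp; the last joint's range is limited). The gripper opens to 94 mm and grips with 3 to 60 N. Pads are 16 mm wide; open, the fingers measure 119 mm over their backs; the gripper's body (75 mm by 177 mm) begins 78 mm behind the grasp point.
Start: joints at [-1.18, 0.3, 1.521, -0, 1.321, -0.067], TCP at [0.243, -0.493, 0.222] pointing down, gripper open.
Joint ranges: [-3.03, 3.03], [-0.79, 2.21], [0.23, 2.52], [-1.04, 4.18], [0, 3.07], [-2.55, 2.55]. Speed limits (rad/s): [2.22, 2.22, 2.57, 3.14, 3.14, 3.14].

### API

Orientations are given as [roll, pitch, yaw] about the fixed x, y, z axes, in that order (R = Rz(yaw) Ry(pitch) Rx(roll)).
In Python, from rig import manip gives the robot as it stands.
- The arm moves only by the shell command python3 -m crank 'ROWS' [FORCE]. ROWS is JSON, a list that holds one entry, the list of rows, each a list of 7 numbers: the shift along the world's x, y, z in m, then the turn, a rotation vector about the world's x, y, z in rad, then the opening in per cent of the stroke, from 0 (shut) to 100 (fully open). A call has 1 to 5 rows; each row shifts and turns the commanded pose from where the row before left it; what a row does not reach is not made up. A row lasts 1/10 s, in which the tool goes at most 50 mm and 8.59 degrees, less where a joint would pass 70% of its speed; a pose out of reach is approached as far as the arm can. A call is refused whole if a number of a shift passes 0.05 or a number of a turn 0.15, either way. A call with a gripper value outside its range is refused whole. The fingers move at their own pace and stop on an object; FORCE is the grip in N (left out, the last holds). Time passes only in rows, so rows that do not move let the fingers close. It gives the time, the measured TCP pose, the force and the opening at its end, in the units of the state.
- manip.observe(): the state, without advancing time (a new reading comes with each control period).
- manip.camera(name): name is "side" or "top"; returns a dict with "img" (480x640x3 uint8, red, green, blue), "intrinsics" (3x3 intrinsics, pixels), "dist" ([k1, k2, p1, p2, k3] as OpenCV has them; the pictures are not rectified), "position" and "attitude" of the camera in the world. Camera axes: x right, y down, z forward; pixel columns grow to the right and rows downward; lengths in m; the calibration is good to about 2 mm. A picture is of the moment at which its call begins. There is no depth.
- manip.finish_job(): hands the job in, once; it reports no verdict.
The state is a dict: "t": time; "joint_positions": joint angles; "qd": joint speeds; "joint_efforts": joint torques, N m; "tool_pos": TCP position; "ee_rot": TCP orientation; "ft_force": force on the tool from outside, world axes, zero at the start; "wrist_torque": the same for the moment, N m; "opening": finger opening in m.
Only numpy, scipy, OpenCV 4.12 (cv2) and the standard library are available. Lean on these libraries where they do the work, as an engineer would, in place of code of your own. Each camera call takes 0.05 s, during which the arm holds its last target.

## Working session

There is one attempt and no reset: what is moved stays moved. The work goes in short steps, Python scripts to look and compute and a shell command to move; the robot and the scene stay as the last step left them, time stands still between calls to the robot, and variables do not carry over. Pictures are saved under pics/ and viewed, and the job is handed in when it is done.

```bash
ls; mkdir -p pics
cat > h.py <<'E'
import numpy as np, cv2
from rig import manip
from scipy.spatial.transform import Rotation as R
def snap(name,fn=None):
    c=manip.camera(name)
    if fn: cv2.imwrite('pics/'+fn+'.png',c['img'][:,:,::-1])
    return c
def att(c):
    a=np.array(c['attitude'],float)
    return a if a.shape==(3,3) else R.from_euler('xyz',a).as_matrix()
def px2w(c,uv,z):
    p=cv2.undistortPoints(np.array([[uv]],float),np.array(c['intrinsics']),np.array(c['dist']))[0,0]
    d=att(c)@np.array([p[0],p[1],1]); o=np.array(c['position'])
    return o+d*(z-o[2])/d[2]
def w2px(c,P):
    P=np.atleast_2d(np.array(P,float)); A=att(c); Rc=A.T; t=-Rc@np.array(c['position'])
    return cv2.projectPoints(P,cv2.Rodrigues(Rc)[0],t,np.array(c['intrinsics']),np.array(c['dist']))[0][:,0]
def crop(c,x0,y0,x1,y1,fn,s=None):
    im=c['img'][y0:y1,x0:x1,::-1]; s=s or min(800/(x1-x0),600/(y1-y0))
    cv2.imwrite('pics/'+fn+'.png',cv2.resize(im,None,fx=s,fy=s,interpolation=cv2.INTER_CUBIC))
E
python3 - <<'E'
from h import *
import pickle
for n in('top','side'):
    c=snap(n,n+'0'); pickle.dump(c,open(n+'0.pkl','wb'))
    print(n,c['position'],c['attitude'],c['intrinsics'],c['dist'])
print(manip.observe())
E
```

```text
pics
top [ 0.43257405 -0.025267    0.97531501] [-3.02207213  0.00648816 -1.56245863] [[448.85481031   0.         314.50844883]
 [  0.         448.85481031 246.24901896]
 [  0.           0.           1.        ]] [-0.05270808  0.          0.          0.          0.        ]
side [0.05902027 0.67466491 0.78861485] [-2.28182291 -0.00828776 -2.53176117] [[484.24419459   0.         320.20574274]
 [  0.         484.24419459 231.70226705]
 [  0.           0.           1.        ]] [0.0458241 0.        0.        0.        0.       ]
{'t': 0.1, 'joint_positions': array([-1.17958652e+00,  3.00393612e-01,  1.52151870e+00,  1.54028157e-05,
        1.32073325e+00, -6.65871165e-02]), 'qd': array([ 7.44839152e-04, -9.87017172e-04, -2.79224233e-04,  4.71137852e-04,
       -2.15006645e-03, -6.21524078e-05]), 'joint_efforts': array([ 1.87410777e-03, -5.32638073e+01, -3.53279829e+01,  7.09787942e-02,
        2.34825670e-02, -4.48585536e-05]), 'tool_pos': array([ 0.24300568, -0.4931522 ,  0.22195522]), 'ee_rot': array([-3.14150771e+00,  1.04958076e-03, -1.11300318e+00]), 'ft_force': array([ 0.01597556, -0.07362151, -0.21595405]), 'wrist_torque': array([-0.02017158,  0.06748411, -0.02743247]), 'opening': 0.09390323637152927}
```

View pics/top0.png

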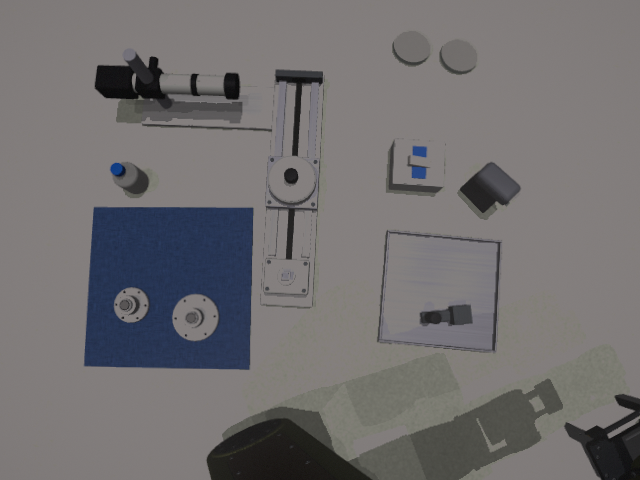

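View pics/side0.png

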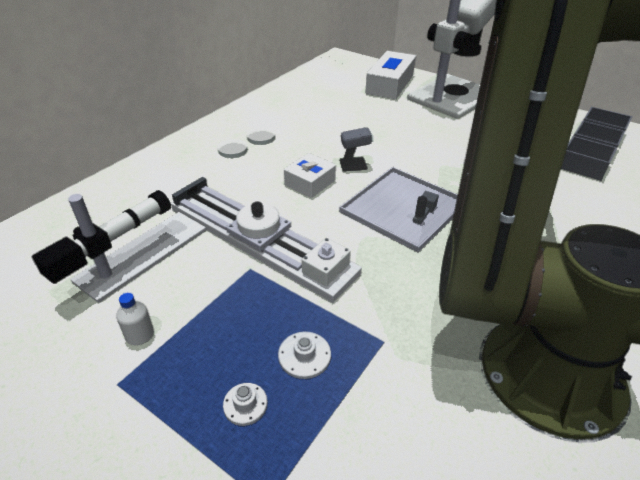

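Two cells lie on the mat, at about (195,317) and (131,305). The cover is on the carriage at (291,178), and the crank is in the tray with its hub at (460,315) and handle at (431,317). I'll zoom in to measure.

Run:
```python
from h import *
import pickle
c=pickle.load(open('top0.pkl','rb'))
crop(c,85,270,245,370,'c_cells',5)
crop(c,240,60,340,320,'c_slide',2.3)
crop(c,255,140,335,310,'c_slide2',3.5)
crop(c,370,220,510,360,'c_tray',4.2)
```

```text
(no output)
```

View pics/c_cells.png

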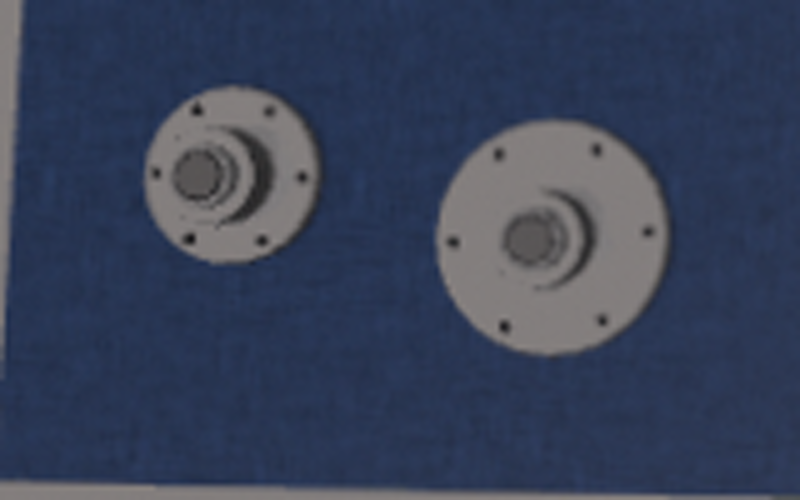

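View pics/c_slide2.png

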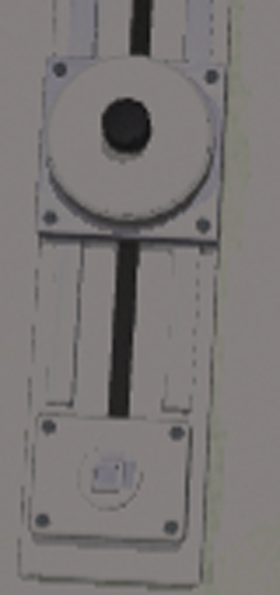

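View pics/c_tray.png

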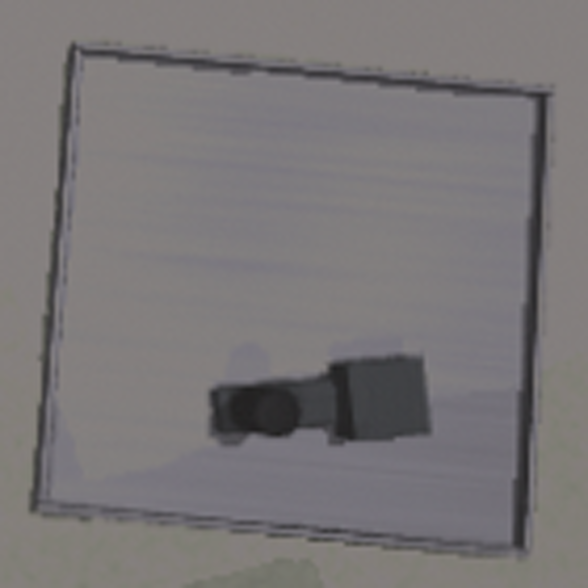

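Run:
```python
from h import *
import pickle
c=pickle.load(open('top0.pkl','rb'))
def q(o,s,p,z): 
    uv=(o[0]+(p[0]+.5)/s-.5,o[1]+(p[1]+.5)/s-.5); return px2w(c,uv,z)
C=(85,270)
for n,pl in dict(a=[(436,238),(668,238),(552,119),(552,356)],c=[(144,174),(320,174),(232,85),(232,263)]).items():
    P=[q(C,5,p,.012) for p in pl]; print(n,np.mean(P,0),np.linalg.norm(P[0]-P[1]),np.linalg.norm(P[2]-P[3]))
print('lens tops a,c',q(C,5,(531,239),.044),q(C,5,(197,174),.044))
S=(255,140)
print('knob',q(S,3.5,(126,124),.110))
print('cover top',[q(S,3.5,p,.079) for p in [(48,135),(214,135),(130,57),(130,215)]])
print('screws car',[q(S,3.5,p,.052) for p in [(60,69),(212,76),(50,217),(204,225)]])
print('shaft',q(S,3.5,(108,474),.098))
print('screws hous',[q(S,3.5,p,.07) for p in [(48,427),(177,432),(42,521),(171,527)]])
T=(370,220)
print('hub top',[q(T,4.2,p,.038) for p in [(350,362),(424,355),(432,434),(356,441)]], 'handle',q(T,4.2,(272,410),.074))
print('tray rim',[q(T,4.2,p,.018) for p in [(72,45),(551,91),(523,555),(33,512)]])
```

```text
a [0.3938818  0.23599928 0.012     ] 0.10003270470005095 0.10038010481512719
c [0.41906481 0.37646184 0.012     ] 0.07746204538139764 0.07630084785102859
lens tops a,c [0.39443295 0.23597308 0.044     ] [0.41923603 0.37794882 0.044     ]
knob [0.6782485 0.0297267 0.11     ]
cover top [array([0.68017015, 0.07739897, 0.079     ]), array([ 0.68072688, -0.02000211,  0.079     ]), array([0.72780291, 0.02997218, 0.079     ]), array([0.63254346, 0.02852658, 0.079     ])]
screws car [array([0.72893912, 0.07411014, 0.052     ]), array([ 0.72502688, -0.01833701,  0.052     ]), array([0.63705098, 0.07817804, 0.052     ]), array([ 0.63274649, -0.01429445,  0.052     ])]
shaft [0.48069771 0.0375487  0.098     ]
screws hous [array([0.50913176, 0.0747418 , 0.07      ]), array([5.06830978e-01, 2.79543995e-05, 7.00000000e-02]), array([0.45488856, 0.07711773, 0.07      ]), array([0.4521096 , 0.00288993, 0.07      ])]
hub top [array([ 0.42258149, -0.30703692,  0.038     ]), array([ 0.42616722, -0.34412148,  0.038     ]), array([ 0.38742061, -0.34704354,  0.038     ]), array([ 0.38390621, -0.30911283,  0.038     ])] handle [ 0.4001898  -0.25841872  0.074     ]
tray rim [array([ 0.58326069, -0.17374402,  0.018     ]), array([ 0.56135989, -0.42138529,  0.018     ]), array([ 0.32637482, -0.39856856,  0.018     ]), array([ 0.34698648, -0.15200398,  0.018     ])]
```

Run:
```python
from h import *
import pickle
c=pickle.load(open('side0.pkl','rb'))
P=[[.680,.0298,.110],[.4807,.038,.098],[.394,.236,.044],[.419,.377,.044],[.405,-.327,.038],[.4002,-.2584,.074],[.583,-.1737,.018],[.326,-.3986,.018]]
im=c['img'][:,:,::-1].copy()
for u in w2px(c,P): cv2.drawMarker(im,tuple(int(round(4*0+v)) for v in u),(0,0,255),cv2.MARKER_CROSS,7,1)
im=im[110:420,160:480]; cv2.imwrite('pics/sidechk.png',cv2.resize(im,None,fx=1.9,fy=1.9,interpolation=cv2.INTER_CUBIC))
```

```text
(no output)
```

View pics/sidechk.png

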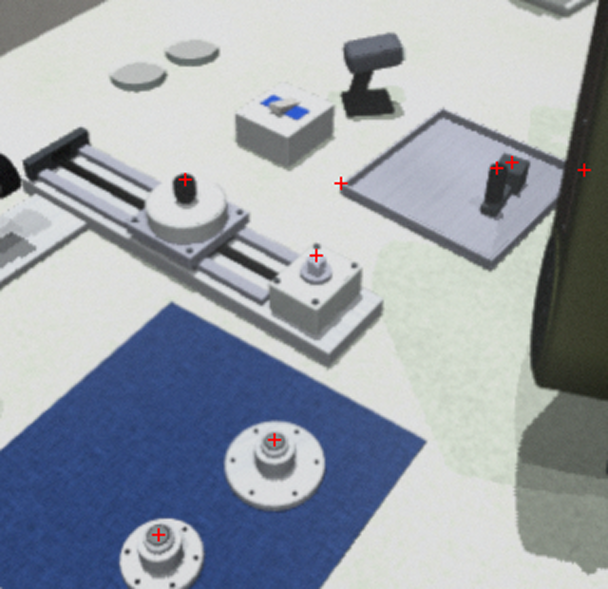

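```bash
python3 -m crank '[[[0.029,0.0348,0.002,0,0,0,100],[0.029,0.0348,0.002,0,0,0,100],[0.029,0.0348,0.002,0,0,0,100],[0.029,0.0348,0.002,0,0,0,100],[0.029,0.0348,0.002,0,0,0,100]]]' 30
```

```text
t: 0.6
tool_pos: [0.3888, -0.3177, 0.2324]
ee_rot: [3.141, 0.0, -1.113]
ft_force: [1.9, -0.4, -0.7]
opening: 0.0941
```

The projected points land on the knob, shaft, lens tops and crank in the side view, so the two cameras agree.

```bash
python3 -m crank '[[[0.029,0.0348,0.002,0,0,0,100],[0.029,0.0348,0.002,0,0,0,100],[0.029,0.0348,0.002,0,0,0,100],[0.029,0.0348,0.002,0,0,0,100],[0.029,0.0348,0.002,0,0,0,100]]]'
python3 -m crank '[[[0.029,0.0348,0,0,0,0,100],[0.029,0.0348,0,0,0,0,100],[0.029,0.0348,0,0,0,0,100],[0.029,0.0348,0,0,0,0,100],[0.029,0.0348,0,0,0,0,100]]]'
python3 -m crank '[[[0,0,0,0,0,0,100],[0,0,0,0,0,0,100]]]'
python3 - <<'E'
from h import *
c=snap('top','t1');crop(c,200,100,420,265,'t1c');print(manip.observe()['tool_pos'])
E
```

```text
t: 1.1
tool_pos: [0.5339, -0.1436, 0.2423]
ee_rot: [3.141, 0.0, -1.113]
ft_force: [0.2, 0.1, 0.8]
opening: 0.0938
t: 1.6
tool_pos: [0.6789, 0.0303, 0.242]
ee_rot: [3.141, 0.0, -1.113]
ft_force: [0.2, 0.2, 0.2]
opening: 0.0942
t: 1.8
tool_pos: [0.678, 0.0292, 0.2412]
ee_rot: [3.14, 0.001, -1.112]
ft_force: [0.5, -0.1, 0.5]
opening: 0.094
[0.67774838 0.02829154 0.24183939]
```

View pics/t1c.png

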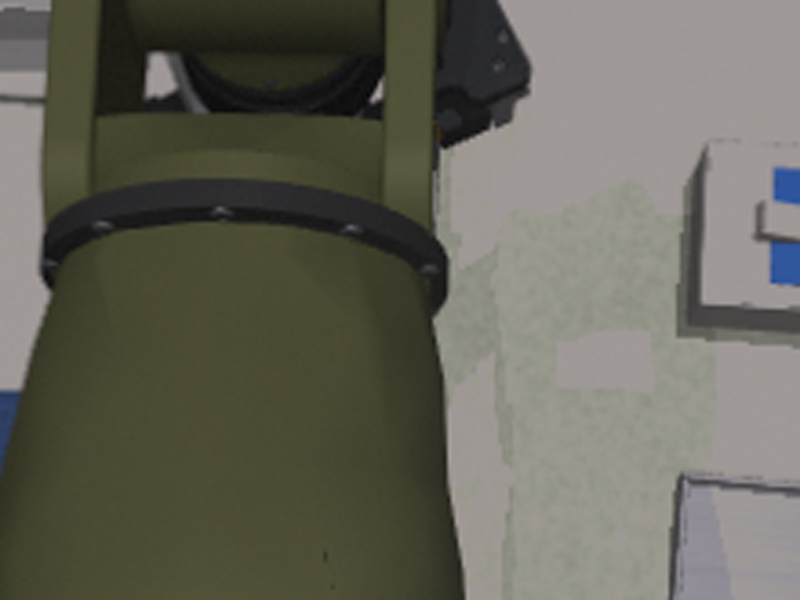

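The top view is blocked by the arm. I'll come down part-way and check from the side.

```bash
python3 -m crank '[[[0.0005,0.0003,-0.03,0,0,0,100],[0.0005,0.0003,-0.03,0,0,0,100],[0.0005,0.0003,-0.03,0,0,0,100],[0,0,-0.02,0,0,0,100],[0,0,0,0,0,0,100]]]'
python3 - <<'E'
from h import *
c=snap('side','s1');crop(c,180,140,340,260,'s1c');print(manip.observe()['tool_pos'])
E
```

```text
t: 2.35
tool_pos: [0.6779, 0.0282, 0.1299]
ee_rot: [3.137, 0.002, -1.115]
ft_force: [0.0, -0.4, -0.2]
opening: 0.0939
[0.67889286 0.02837025 0.13224422]
```

View pics/s1c.png

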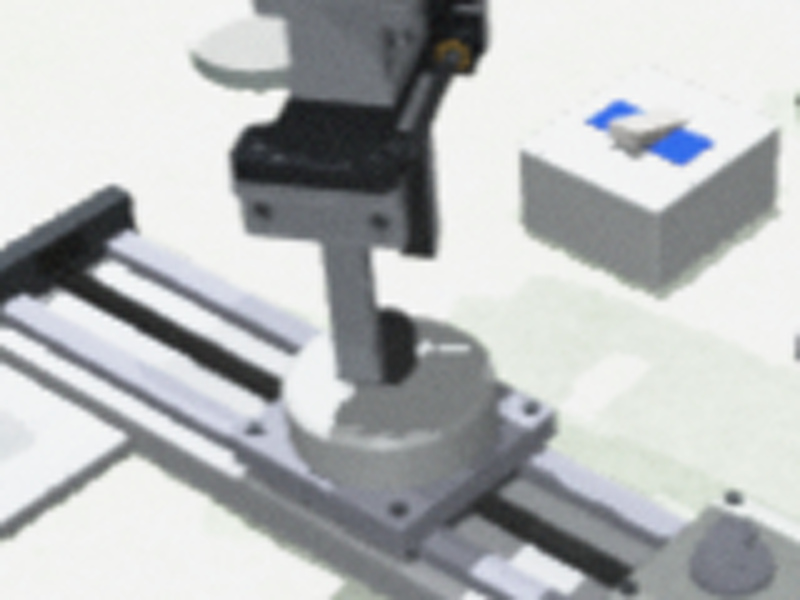

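The fingers straddle the knob. I'll lower and grip.

```bash
python3 -m crank '[[[0.0005,0.0005,-0.02,0,0,0,100],[0,0,-0.011,0,0,0,100],[0,0,0,0,0,0,20],[0,0,0,0,0,0,0],[0,0,0,0,0,0,0]]]' 35
python3 -m crank '[[[0,0,0,0,0,0,0],[0,0,0,0,0,0,0],[0,0,0,0,0,0,0],[0,0,0,0,0,0,0],[0,0,0,0,0,0,0]]]' 35
```

```text
t: 2.9
tool_pos: [0.6805, 0.0299, 0.1028]
ee_rot: [-3.14, -0.001, -1.113]
ft_force: [-1.0, 1.0, 0.4]
opening: 0.0736
t: 3.4
tool_pos: [0.6801, 0.0301, 0.1014]
ee_rot: [3.141, 0.0, -1.113]
ft_force: [0.6, -0.0, -0.1]
opening: 0.0332
```

```bash
python3 -m crank '[[[0,0,0,0,0,0,0],[0,0,0,0,0,0,0],[0,0,0.01,0,0,0,0],[0,0,0.01,0,0,0,0],[0,0,0.01,0,0,0,0]]]' 35
python3 -m crank '[[[0,0,0.02,0,0,0,0],[0,0,0.03,0,0,0,0],[0,0,0.03,0,0,0,0],[0,0,0.03,0,0,0,0],[0,0,0,0,0,0,0]]]' 35
python3 - <<'E'
from h import *
c=snap('side','s2');crop(c,180,100,340,260,'s2c');print(manip.observe()['tool_pos'])
E
```

```text
t: 3.9
tool_pos: [0.6803, 0.03, 0.1328]
ee_rot: [-3.141, -0.0, -1.113]
ft_force: [0.0, -0.6, -0.9]
opening: 0.0274
t: 4.4
tool_pos: [0.6812, 0.0301, 0.2473]
ee_rot: [-3.134, -0.004, -1.113]
ft_force: [-0.4, 0.3, -0.6]
opening: 0.0273
[0.68061084 0.03005204 0.24414983]
```

View pics/s2c.png

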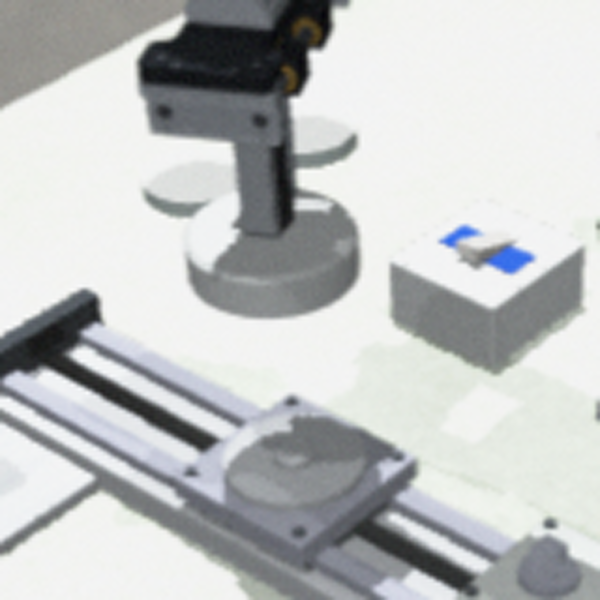

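Cover is lifted off. I'll carry it to the far half of the tray.

```bash
python3 -m crank '[[[-0.021,-0.0402,0,0,0,0,0],[-0.021,-0.0402,0,0,0,0,0],[-0.021,-0.0402,0,0,0,0,0],[-0.021,-0.0402,0,0,0,0,0],[-0.021,-0.0402,0,0,0,0,0]]]'
python3 -m crank '[[[-0.021,-0.0402,0,0,0,0,0],[-0.021,-0.0402,0,0,0,0,0],[-0.021,-0.0402,0,0,0,0,0],[0,0,-0.05,0,0,0,0],[0,0,-0.05,0,0,0,0]]]'
python3 -m crank '[[[0,0,-0.04,0,0,0,0],[0,0,0,0,0,0,0],[0,0,0,0,0,0,0]]]'
python3 - <<'E'
from h import *
c=snap('side','s3');crop(c,300,100,500,260,'s3c');
c=snap('top','t3');crop(c,350,180,530,360,'t3c');print(manip.observe()['tool_pos'])
E
```

```text
t: 4.95
tool_pos: [0.5736, -0.1722, 0.2402]
ee_rot: [3.14, 0.001, -1.113]
ft_force: [1.2, 0.2, -0.8]
opening: 0.0274
t: 5.45
tool_pos: [0.5111, -0.2927, 0.14]
ee_rot: [-3.141, -0.001, -1.115]
ft_force: [0.4, -0.1, -2.5]
opening: 0.0271
t: 5.75
tool_pos: [0.5121, -0.2915, 0.102]
ee_rot: [3.141, 0.001, -1.113]
ft_force: [0.1, 0.1, -1.1]
opening: 0.0271
[ 0.51303997 -0.29205708  0.10390342]
```

View pics/s3c.png

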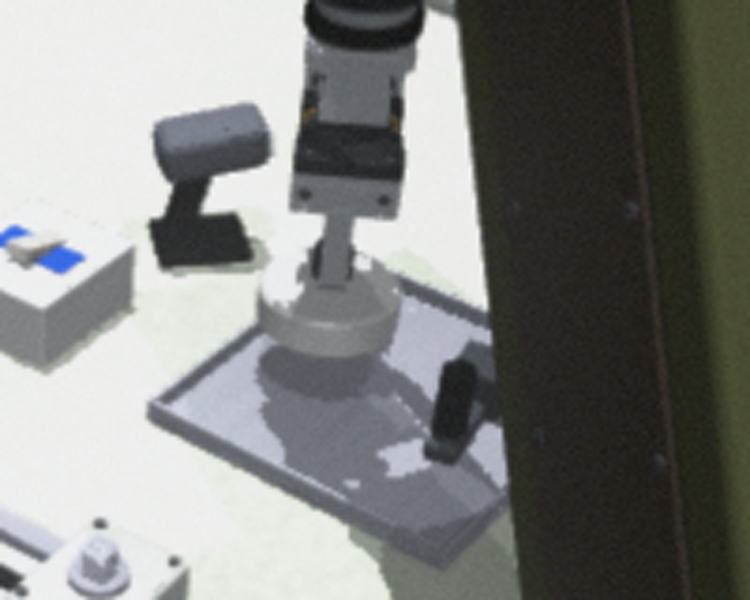

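View pics/t3c.png

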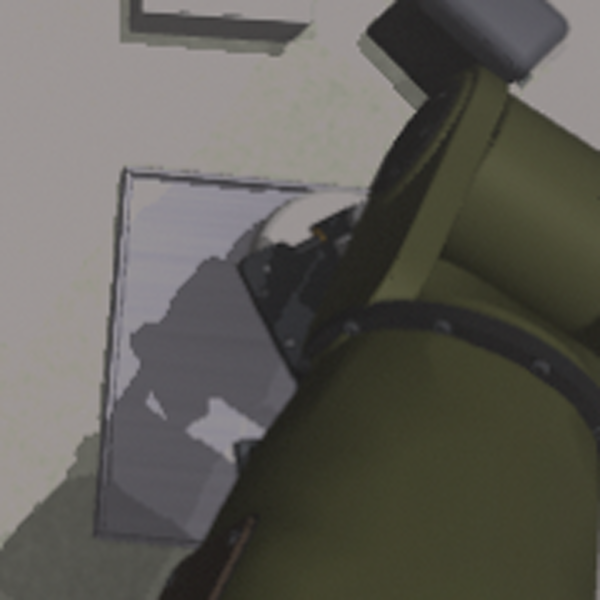

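```bash
python3 -m crank '[[[0,0,-0.025,0,0,0,0],[0,0,-0.015,0,0,0,0],[0,0,-0.006,0,0,0,0],[0,0,0,0,0,0,0],[0,0,0,0,0,0,0]]]'
```

```text
t: 6.35
tool_pos: [0.5125, -0.2918, 0.0564]
ee_rot: [-3.141, -0.001, -1.113]
ft_force: [-0.3, -0.1, -0.8]
opening: 0.0273
```

```bash
python3 -m crank '[[[0,0,-0.002,0,0,0,0],[0,0,-0.001,0,0,0,0],[0,0,-0.001,0,0,0,0],[0,0,0,0,0,0,0]]]'
```

```text
t: 6.75
tool_pos: [0.5125, -0.2918, 0.0533]
ee_rot: [-3.141, -0.001, -1.113]
ft_force: [-5.8, 4.3, 16.2]
opening: 0.0274
```

```bash
python3 -m crank '[[[0,0,0,0,0,0,60],[0,0,0,0,0,0,60],[0,0,0,0,0,0,60],[0,0,0,0,0,0,60],[0,0,0,0,0,0,60]]]'
python3 -m crank '[[[0,0,0.03,0,0,0,60],[0,0,0.05,0,0,0,60],[0,0,0.05,0,0,0,100],[0,0,0.04,0,0,0,100],[0,0,0,0,0,0,100]]]'
```

```text
t: 7.25
tool_pos: [0.5121, -0.2916, 0.0514]
ee_rot: [3.142, 0.0, -1.113]
ft_force: [-0.0, 0.4, 0.0]
opening: 0.0562
t: 7.75
tool_pos: [0.5135, -0.2925, 0.2275]
ee_rot: [-3.137, -0.008, -1.113]
ft_force: [1.1, -0.3, -1.4]
opening: 0.0767
```

```bash
python3 -m crank '[[[-0.0108,0.048,0,0,0,0,100],[-0.0108,0.048,0,0,0,0,100],[-0.0108,0.048,0,0,0,0,100],[-0.0108,0.048,0,0,0,0,100],[-0.0108,0.048,0,0,0,0,100]]]'
python3 -m crank '[[[-0.0108,0.048,0,0,0,0,100],[-0.0108,0.048,0,0,0,0,100],[-0.0108,0.048,0,0,0,0,100],[-0.0108,0.048,0,0,0,0,100],[-0.0108,0.048,0,0,0,0,100]]]'
python3 -m crank '[[[-0.0105,0.048,0,0,0,0,100],[0,0,0,0,0,0,100],[0,0,0,0,0,0,100]]]'
python3 - <<'E'
from h import *
import pickle
c=snap('top','t4');pickle.dump(c,open('t4.pkl','wb'));c=snap('side','s4');print(manip.observe()['tool_pos'])
E
```

```text
t: 8.25
tool_pos: [0.4571, -0.0498, 0.2208]
ee_rot: [3.141, 0.0, -1.113]
ft_force: [1.3, -0.3, -0.6]
opening: 0.0936
t: 8.75
tool_pos: [0.4031, 0.1902, 0.221]
ee_rot: [3.141, -0.0, -1.113]
ft_force: [0.5, -0.2, -0.1]
opening: 0.0938
t: 9.05
tool_pos: [0.3931, 0.237, 0.2208]
ee_rot: [3.141, -0.0, -1.111]
ft_force: [0.5, -1.1, -0.2]
opening: 0.0939
[0.39374647 0.2355847  0.221083  ]
```

View pics/t4.png

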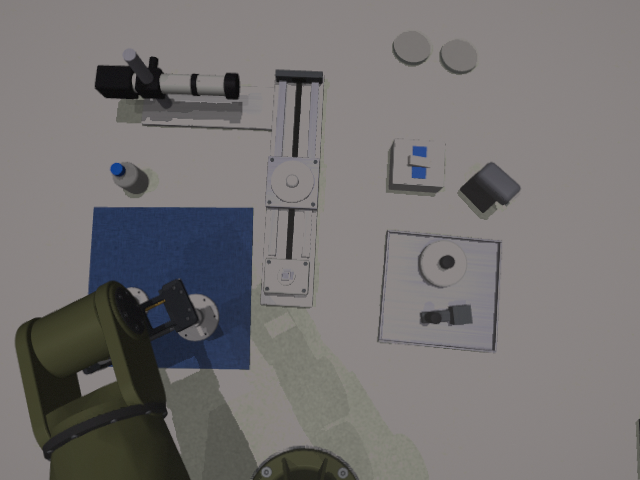

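View pics/s4.png

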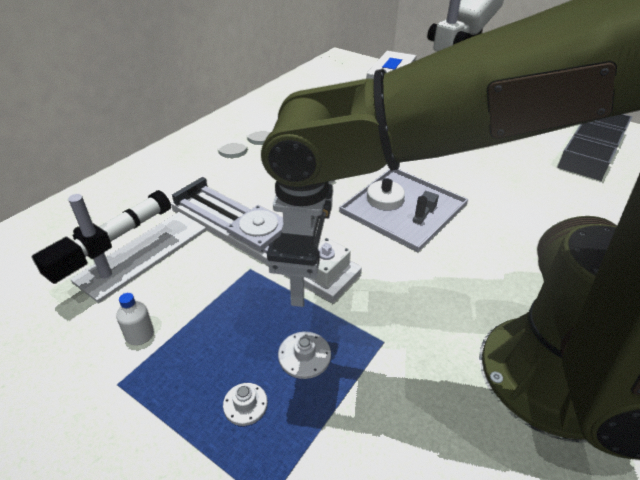

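Cover is flat in the tray with its knob up, at (443,264). I'll measure the bare spigot and the cells, then grasp cell a.

```bash
python3 -m crank '[[[0,0,-0.05,0,0,0,100],[0,0,-0.05,0,0,0,100],[0,0,-0.05,0,0,0,100],[0,0,-0.02,0,0,0,100],[0,0,0,0,0,0,100]]]'
python3 - <<'E'
from h import *
import pickle
c=pickle.load(open('t4.pkl','rb'));crop(c,260,150,325,215,'t4c',9)
c=snap('side','s5');crop(c,240,250,360,390,'s5c')
E
```

```text
t: 9.65
tool_pos: [0.3927, 0.2345, 0.049]
ee_rot: [3.136, -0.0, -1.115]
ft_force: [1.0, -0.2, 0.6]
opening: 0.0942
```

View pics/t4c.png

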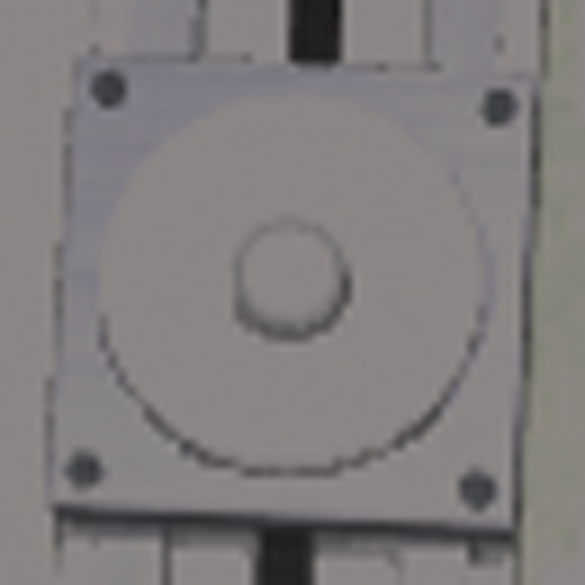

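View pics/s5c.png

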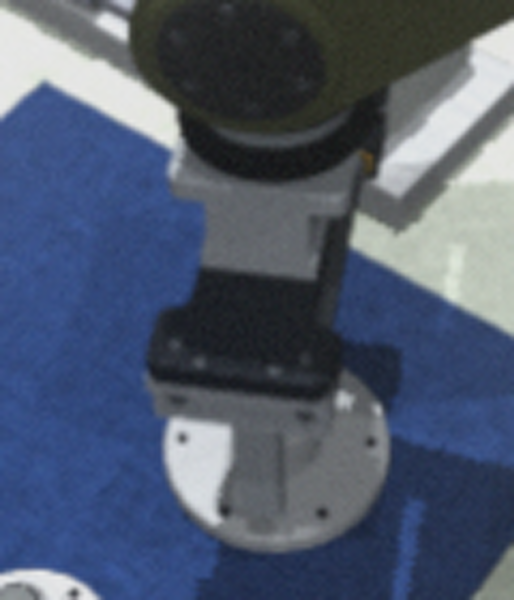

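```bash
python3 -m crank '[[[0.0005,0.0005,-0.01,0,0,0,100],[0,0,-0.009,0,0,0,70],[0,0,0,0,0,0,30],[0,0,0,0,0,0,0],[0,0,0,0,0,0,0]]]' 35
python3 -m crank '[[[0,0,0,0,0,0,0],[0,0,0,0,0,0,0],[0,0,0,0,0,0,0],[0,0,0,0,0,0,0],[0,0,0,0,0,0,0]]]' 35
python3 - <<'E'
from h import *
import pickle
c=pickle.load(open('t4.pkl','rb'))
def q(o,s,p,z): 
    uv=(o[0]+(p[0]+.5)/s-.5,o[1]+(p[1]+.5)/s-.5); return px2w(c,uv,z)
S=(260,150)
for p,z in [((290,277),.066),((294,283),.058),((291.8,288.8),.052)]: print(q(S,9,p,z))
E
```

```text
t: 10.2
tool_pos: [0.3943, 0.2371, 0.0329]
ee_rot: [-3.141, 0.0, -1.113]
ft_force: [-0.9, -0.9, -0.3]
opening: 0.0656
t: 10.7
tool_pos: [0.3941, 0.237, 0.0326]
ee_rot: [-3.141, 0.0, -1.113]
ft_force: [-0.8, -0.0, 2.4]
opening: 0.0396
[0.67948556 0.02998532 0.066     ]
[0.68022581 0.02951647 0.058     ]
[0.68044466 0.03037031 0.052     ]
```

```bash
python3 -m crank '[[[0,0,0.02,0,0,0,0],[0,0,0.04,0,0,0,0],[0,0,0.045,0,0,0,0],[0,0,0.045,0,0,0,0],[0,0,0,0,0,0,0]]]' 35
python3 -m crank '[[[0.0358,-0.0259,0,0,0,0,0],[0.0358,-0.0259,0,0,0,0,0],[0.0358,-0.0259,0,0,0,0,0],[0.0358,-0.0259,0,0,0,0,0],[0.0358,-0.0259,0,0,0,0,0]]]' 35
python3 -m crank '[[[0.0358,-0.0259,0,0,0,0,0],[0.0358,-0.0259,0,0,0,0,0],[0.0358,-0.0259,0,0,0,0,0],[0,0,-0.03,0,0,0,0],[0,0,0,0,0,0,0]]]' 35
python3 - <<'E'
from h import *
c=snap('side','s6');crop(c,180,110,340,270,'s6c');print(manip.observe()['tool_pos'])
E
```

```text
t: 11.2
tool_pos: [0.3958, 0.2379, 0.1875]
ee_rot: [-3.133, 0.0, -1.113]
ft_force: [-0.0, 0.4, -4.7]
opening: 0.0391
t: 11.7
tool_pos: [0.5739, 0.106, 0.1806]
ee_rot: [3.139, 0.001, -1.113]
ft_force: [0.2, 0.4, -2.8]
opening: 0.0391
t: 12.2
tool_pos: [0.6786, 0.029, 0.1458]
ee_rot: [3.133, 0.004, -1.114]
ft_force: [-1.3, 0.1, -5.1]
opening: 0.0394
[0.67891041 0.0296928  0.14860818]
```

View pics/s6c.png

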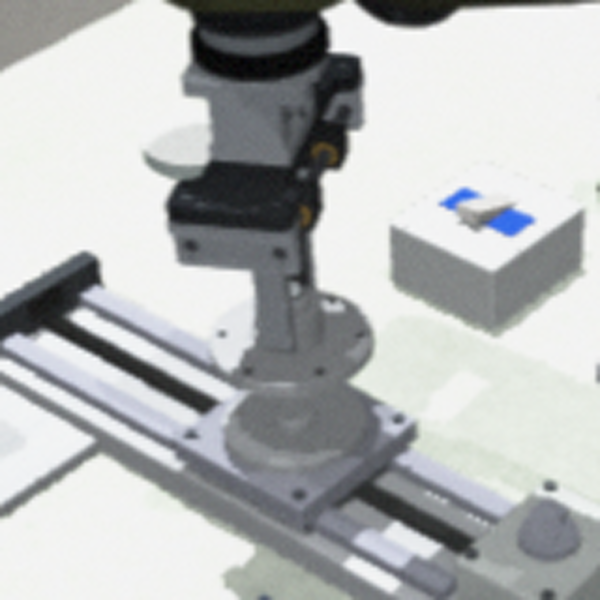

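```bash
python3 -m crank '[[[0,0,-0.03,0,0,0,0],[0,0,-0.016,0,0,0,0],[0,0,0,0,0,0,0],[0,0,0,0,0,0,0],[0,0,0,0,0,0,0]]]' 35; python3 -m crank '[[[0,0,0,0,0,0,0]]]' 35
```

```text
t: 12.75
tool_pos: [0.681, 0.0299, 0.1082]
ee_rot: [-3.14, -0.001, -1.113]
ft_force: [0.1, -0.1, -3.2]
opening: 0.0392
t: 12.85
tool_pos: [0.6809, 0.0298, 0.1078]
ee_rot: [-3.14, -0.001, -1.113]
ft_force: [0.7, 0.9, -2.7]
opening: 0.0393
```

```bash
python3 -m crank '[[[-0.0006,0,-0.006,0,0,0,0],[0,0,-0.004,0,0,0,0],[0,0,-0.003,0,0,0,0],[0,0,-0.002,0,0,0,0],[0,0,0,0,0,0,0]]]' 35; python3 -m crank '[[[0,0,0,0,0,0,0]]]' 35
```

```text
t: 13.35
tool_pos: [0.6799, 0.03, 0.0911]
ee_rot: [-3.141, 0.0, -1.113]
ft_force: [2.7, 2.8, -5.6]
opening: 0.0393
t: 13.45
tool_pos: [0.6799, 0.03, 0.0913]
ee_rot: [-3.141, 0.0, -1.113]
ft_force: [2.3, 3.7, -5.1]
opening: 0.0395
```

```bash
python3 -m crank '[[[0,0,-0.001,0,0,0,0],[0,0,-0.001,0,0,0,0],[0,0,-0.001,0,0,0,0],[0,0,0,0,0,0,0]]]' 35; python3 -m crank '[[[0,0,0,0,0,0,0]]]' 35
```

```text
t: 13.85
tool_pos: [0.6802, 0.03, 0.0888]
ee_rot: [-3.141, -0.0, -1.113]
ft_force: [2.3, 5.1, -0.9]
opening: 0.0388
t: 13.95
tool_pos: [0.6802, 0.03, 0.0888]
ee_rot: [-3.141, -0.0, -1.113]
ft_force: [2.1, 5.0, -0.3]
opening: 0.0394
```

```bash
python3 -m crank '[[[0,0,-0.001,0,0,0,0],[0,0,0,0,0,0,0],[0,0,0,0,0,0,50],[0,0,0,0,0,0,60],[0,0,0,0,0,0,60]]]' 35; python3 -m crank '[[[0,0,0,0,0,0,60],[0,0,0.02,0,0,0,60],[0,0,0.04,0,0,0,60],[0,0,0.04,0,0,0,80],[0,0,0.03,0,0,0,100]]]' 35;python3 - <<'E'
from h import *
c=snap('side','s7');crop(c,180,110,340,270,'s7c');print(manip.observe()['tool_pos'])
E
```

```text
t: 14.45
tool_pos: [0.6798, 0.0294, 0.0873]
ee_rot: [3.141, -0.0, -1.113]
ft_force: [1.0, -0.2, -0.3]
opening: 0.056
t: 14.95
tool_pos: [0.6801, 0.0296, 0.2202]
ee_rot: [-3.14, -0.001, -1.113]
ft_force: [-0.2, 0.6, -0.7]
opening: 0.0691
[0.68122941 0.02959765 0.22538095]
```

View pics/s7c.png

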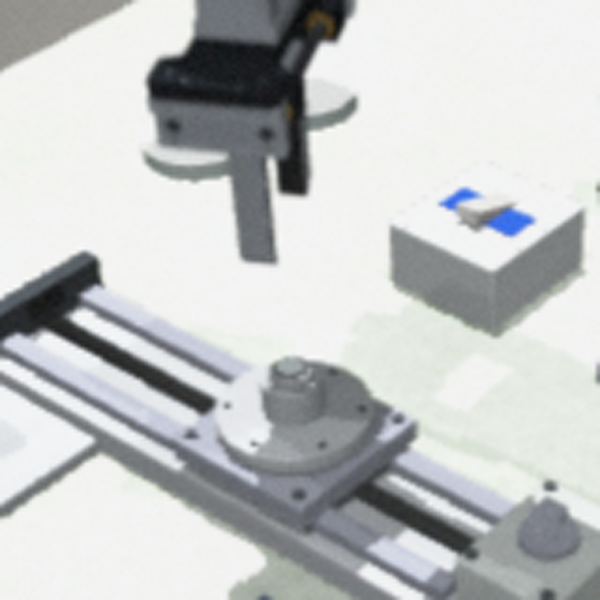

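Cell a is seated. Going to cell c.

```bash
python3 -m crank '[[[-0.029,0.0386,0,0,0,0,100],[-0.029,0.0386,0,0,0,0,100],[-0.029,0.0386,0,0,0,0,100],[-0.029,0.0386,0,0,0,0,100],[-0.029,0.0386,0,0,0,0,100]]]'; python3 -m crank '[[[-0.029,0.0386,0,0,0,0,100],[-0.029,0.0386,0,0,0,0,100],[-0.029,0.0386,0,0,0,0,100],[-0.029,0.0386,0,0,0,0,100],[0,0,0,0,0,0,100]]]'; python3 -m crank '[[[0,0,-0.05,0,0,0,100],[0,0,-0.05,0,0,0,100],[0,0,-0.05,0,0,0,100],[0,0,0,0,0,0,100],[0,0,0,0,0,0,100]]]'
python3 - <<'E'
from h import *
import pickle
c=snap('top','t8');pickle.dump(c,open('t8.pkl','wb'));crop(c,80,150,330,350,'t8c',3);c=snap('side','s8');crop(c,180,300,340,460,'s8c');print(manip.observe()['tool_pos'])
E
```

```text
t: 15.5
tool_pos: [0.5335, 0.2239, 0.2173]
ee_rot: [3.142, -0.0, -1.113]
ft_force: [0.4, 0.2, 0.8]
opening: 0.094
t: 16.0
tool_pos: [0.4157, 0.3806, 0.2174]
ee_rot: [3.142, 0.001, -1.108]
ft_force: [0.7, -0.6, 0.9]
opening: 0.0942
t: 16.5
tool_pos: [0.4195, 0.377, 0.0685]
ee_rot: [3.141, -0.0, -1.113]
ft_force: [0.3, -0.4, -0.3]
opening: 0.0941
[0.42024705 0.3778632  0.07042107]
```

View pics/t8c.png

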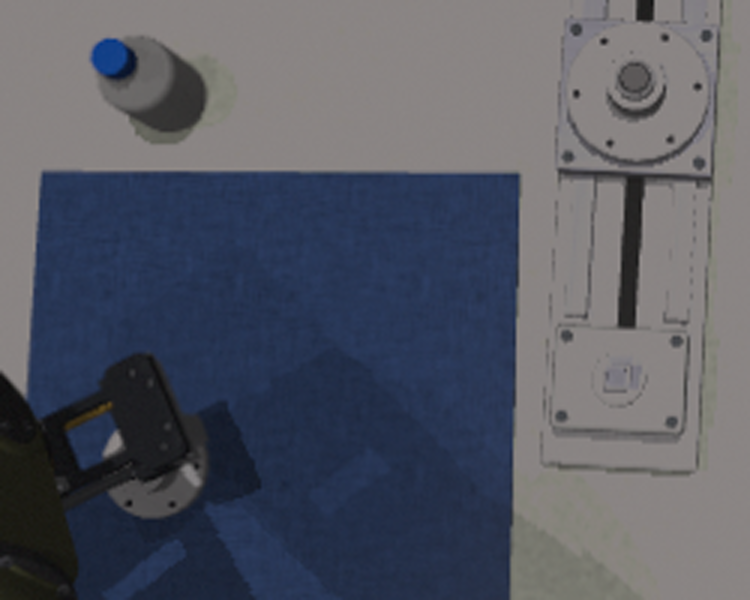

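View pics/s8c.png

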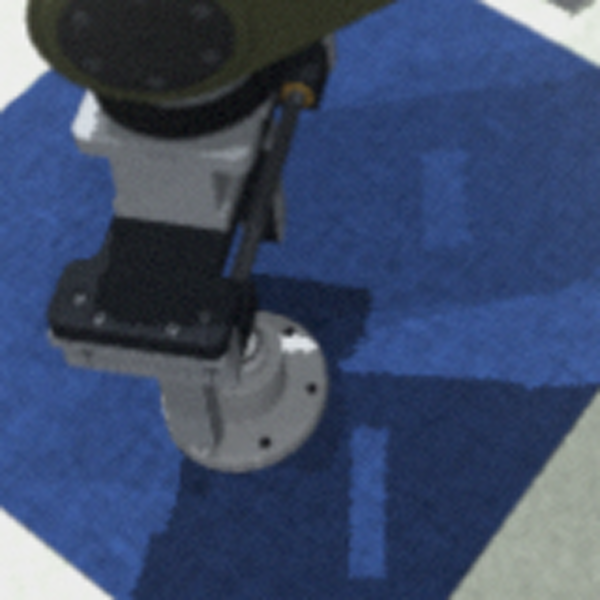

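```bash
python3 -m crank '[[[0,0,-0.02,0,0,0,100],[0,0,-0.016,0,0,0,80],[0,0,0,0,0,0,30],[0,0,0,0,0,0,0],[0,0,0,0,0,0,0]]]' 35; python3 -m crank '[[[0,0,0,0,0,0,0],[0,0,0,0,0,0,0],[0,0,0,0,0,0,0],[0,0,0,0,0,0,0],[0,0,0,0,0,0,0]]]' 35;  python3 -m crank '[[[0,0,0.02,0,0,0,0],[0,0,0.04,0,0,0,0],[0,0,0.045,0,0,0,0],[0,0,0.045,0,0,0,0],[0,0,0,0,0,0,0]]]' 35
python3 - <<'E'
from h import *
import pickle
c=pickle.load(open('t8.pkl','rb'));crop(c,260,150,325,215,'t8d',9)
E
```

```text
t: 17.1
tool_pos: [0.4197, 0.3777, 0.0334]
ee_rot: [-3.139, 0.001, -1.113]
ft_force: [0.7, 0.2, -0.3]
opening: 0.0655
t: 17.6
tool_pos: [0.419, 0.3773, 0.0317]
ee_rot: [-3.141, 0.0, -1.113]
ft_force: [-0.6, -0.1, 4.6]
opening: 0.0396
t: 18.1
tool_pos: [0.4205, 0.3784, 0.1873]
ee_rot: [-3.133, 0.002, -1.113]
ft_force: [0.4, 0.9, -3.0]
opening: 0.0395
```

View pics/t8d.png

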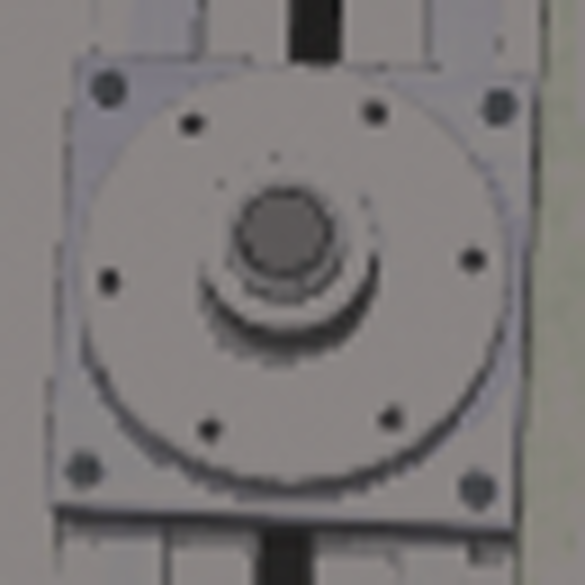

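```bash
python3 -m crank '[[[0.029,-0.0386,0,0,0,0,0],[0.029,-0.0386,0,0,0,0,0],[0.029,-0.0386,0,0,0,0,0],[0.029,-0.0386,0,0,0,0,0],[0.029,-0.0386,0,0,0,0,0]]]' 35;python3 -m crank '[[[0.029,-0.0386,0,0,0,0,0],[0.029,-0.0386,0,0,0,0,0],[0.029,-0.0386,0,0,0,0,0],[0.029,-0.0386,0,0,0,0,0],[0,0,0,0,0,0,0]]]' 35; python3 -m crank '[[[0,0,-0.025,0,0,0,0],[0,0,-0.013,0,0,0,0],[0,0,0,0,0,0,0],[0,0,0,0,0,0,0],[0,0,0,0,0,0,0]]]' 35
python3 - <<'E'
from h import *
import pickle
c=pickle.load(open('t8.pkl','rb'))
def q(o,s,p,z): 
    uv=(o[0]+(p[0]+.5)/s-.5,o[1]+(p[1]+.5)/s-.5); return px2w(c,uv,z)
print(q((260,150),9,(284,231),.1),q((260,150),9,(291.3,270.3),.068))
c=snap('side','s9');crop(c,180,100,340,260,'s9c');print(manip.observe()['tool_pos'])
E
```

```text
t: 18.6
tool_pos: [0.5644, 0.1823, 0.1801]
ee_rot: [3.14, 0.0, -1.113]
ft_force: [-0.3, 1.4, -1.4]
opening: 0.0396
t: 19.1
tool_pos: [0.6814, 0.0246, 0.1787]
ee_rot: [3.139, 0.0, -1.118]
ft_force: [-0.8, 0.5, -3.0]
opening: 0.0396
t: 19.6
tool_pos: [0.6802, 0.0301, 0.1446]
ee_rot: [-3.14, -0.001, -1.113]
ft_force: [0.3, 0.2, -1.9]
opening: 0.0395
[0.6807815  0.02941749 0.1       ] [0.68053258 0.02958776 0.068     ]
[0.68018777 0.03005837 0.14456514]
```

View pics/s9c.png

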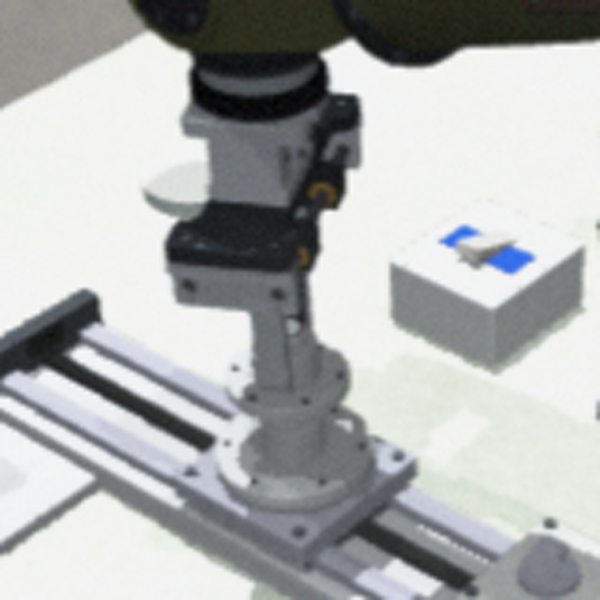

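```bash
python3 -m crank '[[[0.0003,-0.0003,-0.011,0,0,0,0],[0,0,-0.004,0,0,0,0],[0,0,-0.003,0,0,0,0],[0,0,-0.002,0,0,0,0],[0,0,0,0,0,0,0]]]' 35;python3 -m crank '[[[0,0,0,0,0,0,0]]]'
```

```text
t: 20.15
tool_pos: [0.6801, 0.0295, 0.1231]
ee_rot: [3.141, 0.0, -1.113]
ft_force: [-0.2, -0.3, -2.7]
opening: 0.039
t: 20.25
tool_pos: [0.6802, 0.0294, 0.1236]
ee_rot: [-3.141, -0.0, -1.113]
ft_force: [0.4, 0.2, -2.9]
opening: 0.0394
```

```bash
python3 -m crank '[[[0,0,-0.001,0,0,0,0],[0,0,-0.001,0,0,0,0],[0,0,-0.0005,0,0,0,0],[0,0,0,0,0,0,0]]]' 35;python3 -m crank '[[[0,0,-0.0005,0,0,0,0],[0,0,0,0,0,0,0]]]'
```

```text
t: 20.65
tool_pos: [0.6803, 0.0295, 0.1217]
ee_rot: [-3.141, -0.0, -1.113]
ft_force: [-2.3, 0.3, 5.3]
opening: 0.0396
t: 20.85
tool_pos: [0.6804, 0.0294, 0.1217]
ee_rot: [-3.141, -0.001, -1.113]
ft_force: [-4.1, 0.7, 9.0]
opening: 0.0389
```

Force rises at the height expected for a seated cell. Releasing.

```bash
python3 -m crank '[[[0,0,0,0,0,0,50],[0,0,0,0,0,0,60],[0,0,0,0,0,0,60],[0,0,0,0,0,0,60]]]';python3 -m crank '[[[0,0,0.02,0,0,0,60],[0,0,0.04,0,0,0,60],[0,0,0.04,0,0,0,80],[-0.02,-0.04,0.01,0,0,0,100],[-0.02,-0.04,0,0,0,0,100]]]';python3 -m crank '[[[-0.02,-0.04,0,0,0,0,100],[-0.02,-0.04,0,0,0,0,100],[0,0,0,0,0,0,100]]]'
python3 - <<'E'
from h import *
import pickle
c=snap('side','s10');crop(c,180,140,500,340,'s10c',2.5)
c=snap('top','t10');pickle.dump(c,open('t10.pkl','wb'));print(manip.observe()['tool_pos'])
E
```

```text
t: 21.25
tool_pos: [0.6802, 0.0294, 0.1202]
ee_rot: [3.141, 0.0, -1.113]
ft_force: [-0.5, -0.0, -0.1]
opening: 0.0567
t: 21.75
tool_pos: [0.6403, -0.0508, 0.2326]
ee_rot: [-3.139, -0.002, -1.111]
ft_force: [0.7, -0.6, 0.7]
opening: 0.0766
t: 22.05
tool_pos: [0.5984, -0.1347, 0.2308]
ee_rot: [3.141, -0.001, -1.117]
ft_force: [0.5, 0.6, 0.0]
opening: 0.0938
[ 0.60002792 -0.13120371  0.2306515 ]
```

View pics/s10c.png

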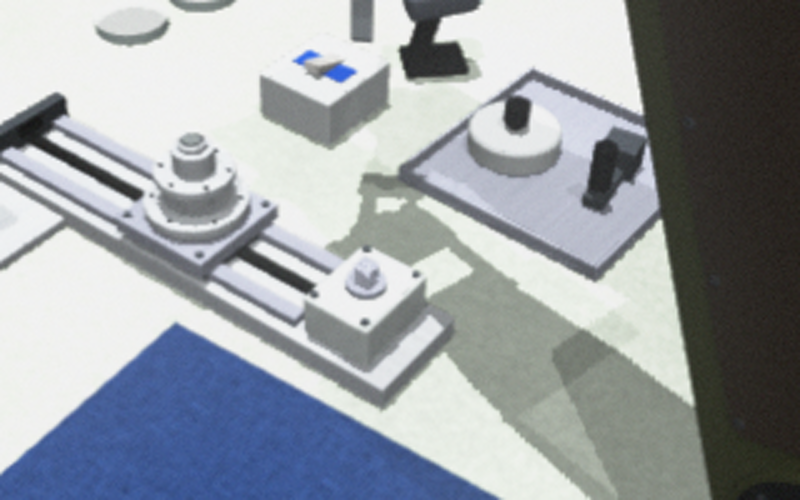

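View pics/t10.png

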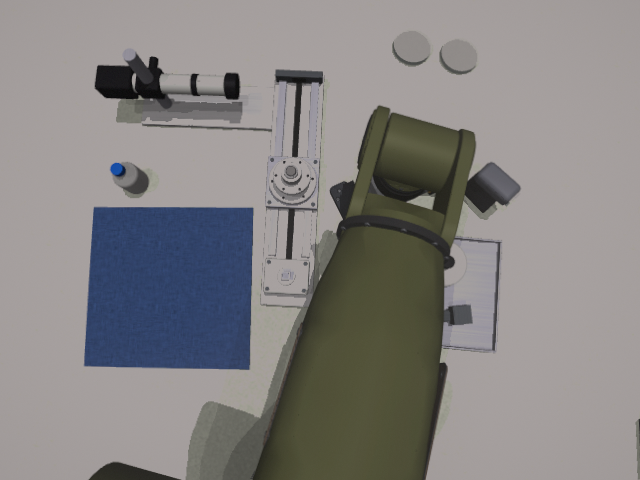

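Stack is seated; crank still at the same place. I'll measure the crank's yaw closely from the unobstructed t4 picture.

Run:
```python
from h import *
import pickle
c=pickle.load(open('t4.pkl','rb'));crop(c,410,295,485,340,'t4d',10)
c=pickle.load(open('t4.pkl','rb'));crop(c,262,255,312,300,'t4e',12)
```

```text
(no output)
```

View pics/t4d.png

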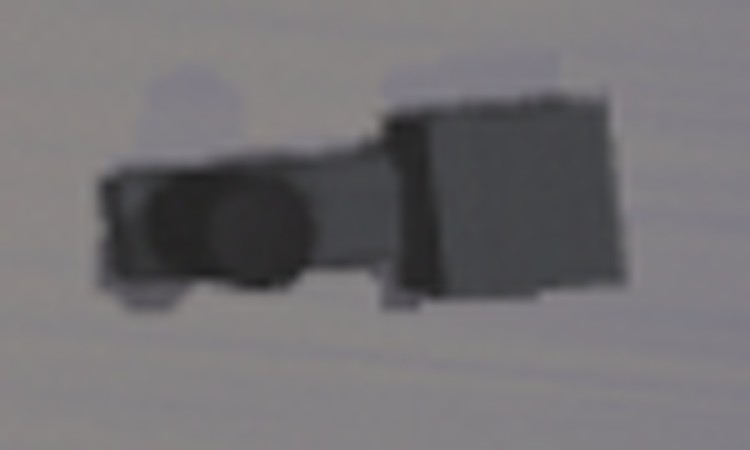

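View pics/t4e.png

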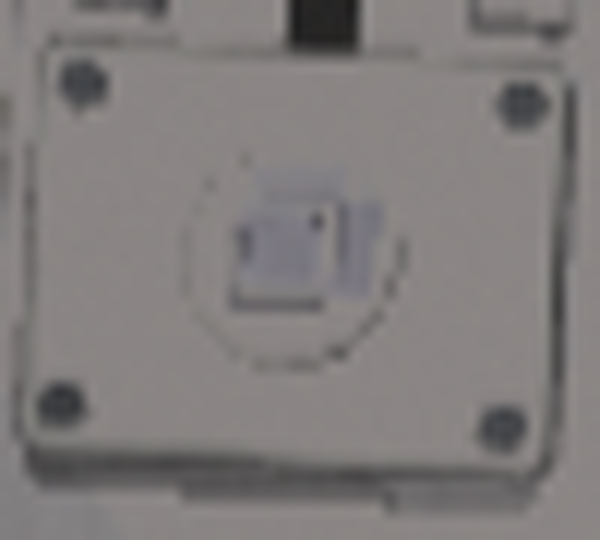

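Run:
```python
from h import *
import pickle
c=pickle.load(open('t4.pkl','rb'))
def q(o,s,p,z): 
    uv=(o[0]+(p[0]+.5)/s-.5,o[1]+(p[1]+.5)/s-.5); return px2w(c,uv,z)
H=[q((410,295),10,p,.038) for p in [(428,112),(603,98),(625,285),(443,296)]]
hc=np.mean(H,0); h=q((410,295),10,(262,232),.074)
print(np.round(H,4),hc,h,np.linalg.norm((h-hc)[:2]),np.degrees(np.arctan2(*(h-hc)[[1,0]])))
for a,b in((0,1),(1,2),(2,3),(3,0)): d=H[b]-H[a];print(np.linalg.norm(d),np.degrees(np.arctan2(d[1],d[0])))
S=[q((262,255),12,p,.07) for p in [(83,83),(522,104),(62,404),(503,428)]]
print(np.mean(S,0)); d1=S[0]-S[2]+S[1]-S[3]; d2=S[0]-S[1]+S[2]-S[3]
print(np.degrees(np.arctan2(d1[1],d1[0])),np.degrees(np.arctan2(d2[1],d2[0]))-90)
print(q((262,255),12,(293,260),.076))
```

```text
[[ 0.4227 -0.3058  0.038 ]
 [ 0.4257 -0.3426  0.038 ]
 [ 0.3872 -0.3461  0.038 ]
 [ 0.3849 -0.308   0.038 ]] [ 0.40512872 -0.32563522  0.038     ] [ 0.39919056 -0.26114185  0.074     ] 0.06476616503496843 95.2606153784369
0.03693874939843501 -85.28862095783485
0.0386785976399291 -174.72897143686126
0.03819078364431442 93.53411698383373
0.03790199661027666 3.4018808454488183
[0.48091363 0.03872237 0.07      ]
-2.6673120741042635 -2.4388693284753344
[0.47963461 0.03816923 0.076     ]
```

```bash
python3 -m crank '[[[-0.0244,-0.0244,0,0,0,0.149,65],[-0.0244,-0.0244,0,0,0,0.149,65],[-0.0244,-0.0244,0,0,0,0.149,65],[-0.0244,-0.0244,0,0,0,0.149,65],[-0.0244,-0.0244,0,0,0,0.149,65]]]';python3 -m crank '[[[-0.0244,-0.0244,0,0,0,0.149,65],[-0.0244,-0.0244,0,0,0,0.149,65],[-0.0244,-0.0244,0,0,0,0.149,65],[0,0,0,0,0,0,65],[0,0,0,0,0,0,65]]]';python3 -m crank '[[[0,0,0,0,0,0,65]]]'
python3 - <<'E'
from h import *
c=snap('side','s11');c=snap('top','t11');print(manip.observe()['tool_pos'])
E
```

```text
t: 22.65
tool_pos: [0.478, -0.2523, 0.2304]
ee_rot: [-3.141, -0.0, -0.36]
ft_force: [1.1, 0.0, 0.1]
opening: 0.0617
t: 23.15
tool_pos: [0.4056, -0.3254, 0.2304]
ee_rot: [-3.141, -0.0, 0.077]
ft_force: [0.4, -0.2, 0.1]
opening: 0.061
t: 23.25
tool_pos: [0.406, -0.3249, 0.2304]
ee_rot: [-3.141, -0.0, 0.078]
ft_force: [0.5, -0.3, 0.2]
opening: 0.061
[ 0.40586832 -0.32490805  0.23036018]
```

View pics/s11.png

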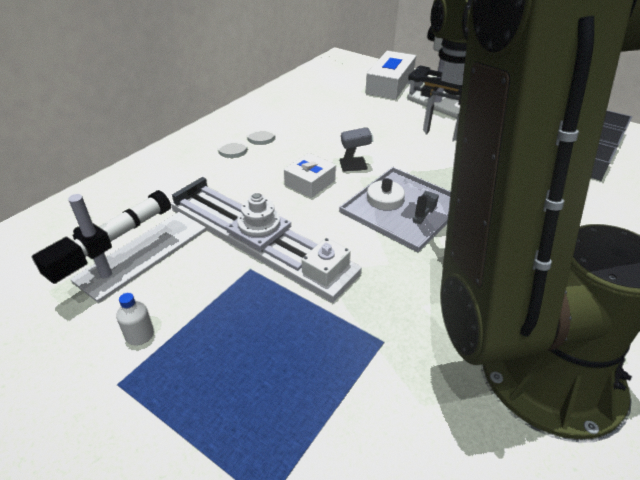

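View pics/t11.png

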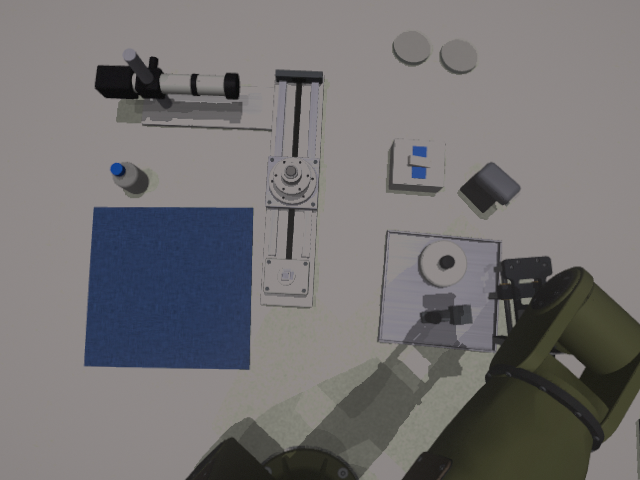

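Crank and cover haven't moved. Descending on the hub.

```bash
python3 -m crank '[[[-0.0004,-0.0005,-0.05,0,0,0,65],[0,0,-0.05,0,0,0,65],[0,0,-0.045,0,0,0,65],[0,0,0,0,0,0,65],[0,0,0,0,0,0,65]]]'
python3 - <<'E'
from h import *
c=snap('top','t12');crop(c,370,220,550,370,'t12c');c=snap('side','s12');crop(c,370,100,490,260,'s12c');print(manip.observe()['tool_pos'])
E
```

```text
t: 23.85
tool_pos: [0.4053, -0.3262, 0.0865]
ee_rot: [-3.142, 0.0, 0.079]
ft_force: [0.7, -0.1, 1.5]
opening: 0.061
[ 0.40581207 -0.32695934  0.08808883]
```

View pics/t12c.png

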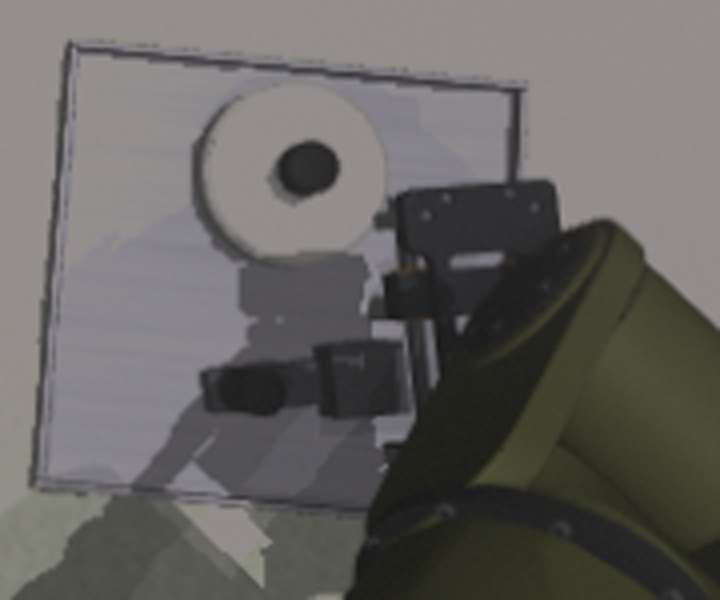

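View pics/s12c.png

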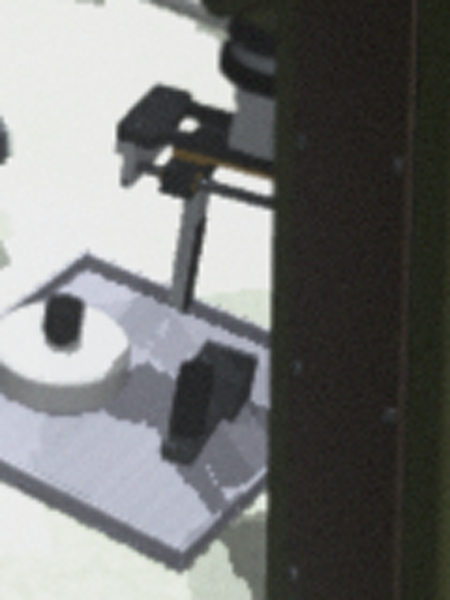

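```bash
python3 -m crank '[[[0,0,-0.025,0,0,0,65],[0,0,-0.02,0,0,0,65],[0,0,-0.01,0,0,0,65],[0,0,-0.003,0,0,0,65],[0,0,0,0,0,0,65]]]'; python3 -m crank '[[[0,0,0,0,0,0,30],[0,0,0,0,0,0,0],[0,0,0,0,0,0,0],[0,0,0,0,0,0,0],[0,0,0,0,0,0,0]]]' 40
```

```text
t: 24.45
tool_pos: [0.4051, -0.3267, 0.0285]
ee_rot: [3.141, -0.001, 0.079]
ft_force: [0.9, -0.3, -0.1]
opening: 0.0612
t: 24.95
tool_pos: [0.4047, -0.3264, 0.0279]
ee_rot: [3.141, -0.0, 0.079]
ft_force: [-1.2, 0.9, 5.5]
opening: 0.0375
```

```bash
python3 -m crank '[[[0,0,0.02,0,0,0,0],[0,0,0.04,0,0,0,0],[0,0,0.05,0,0,0,0],[0,0,0.05,0,0,0,0],[0,0,0.01,0,0,0,0]]]' 40; python3 -m crank '[[[0.0094,0.0456,0,0,0,-0.0154,0],[0.0094,0.0456,0,0,0,-0.0154,0],[0.0094,0.0456,0,0,0,-0.0154,0],[0.0094,0.0456,0,0,0,-0.0154,0],[0.0094,0.0456,0,0,0,-0.0154,0]]]' 40; python3 -m crank '[[[0.0094,0.0456,0,0,0,-0.0154,0],[0.0094,0.0456,0,0,0,-0.0154,0],[0.0094,0.0456,0,0,0,-0.0154,0],[0,0,0,0,0,0,0],[0,0,0,0,0,0,0]]]' 40
python3 - <<'E'
from h import *
c=snap('top','t13');crop(c,200,200,400,350,'t13c');c=snap('side','s13');crop(c,220,120,400,300,'s13c');print(manip.observe()['tool_pos'],manip.observe()['ee_rot'])
E
```

```text
t: 25.45
tool_pos: [0.4057, -0.3273, 0.2028]
ee_rot: [3.136, -0.005, 0.079]
ft_force: [1.2, 0.1, -3.6]
opening: 0.0374
t: 25.95
tool_pos: [0.4511, -0.0963, 0.1964]
ee_rot: [-3.141, 0.002, 0.001]
ft_force: [0.8, -0.4, -3.6]
opening: 0.0381
t: 26.45
tool_pos: [0.4793, 0.0393, 0.1963]
ee_rot: [3.141, 0.002, -0.042]
ft_force: [0.1, -0.6, -2.9]
opening: 0.038
[0.47943883 0.0378478  0.19673014] [ 3.14133609e+00  1.27649512e-03 -4.46659541e-02]
```

View pics/t13c.png

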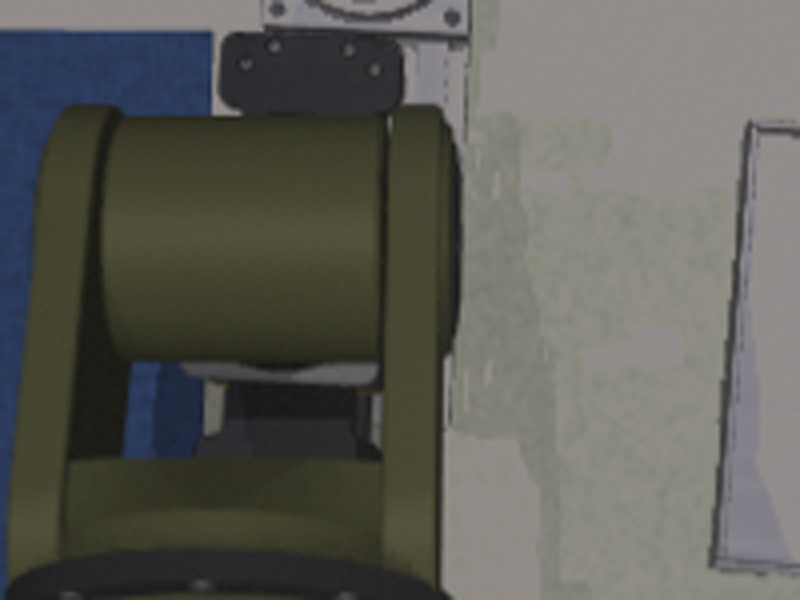

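View pics/s13c.png

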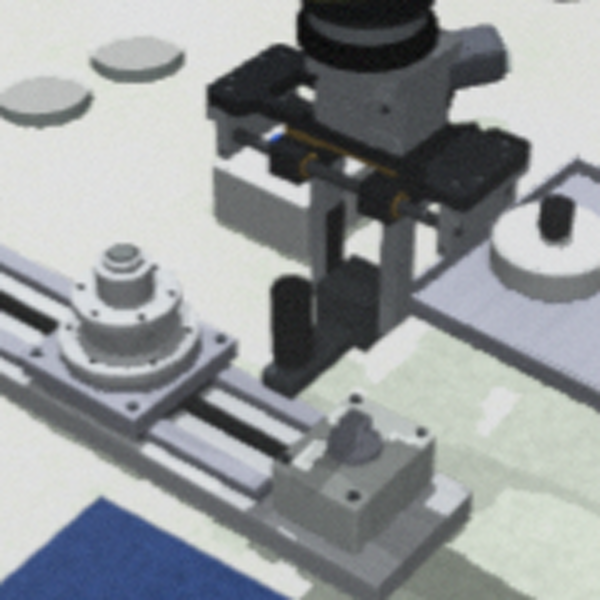

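```bash
python3 -m crank '[[[0.0008,0,-0.035,0,0,0,0],[0,0,-0.03,0,0,0,0],[0,0,0,0,0,0,0],[0,0,0,0,0,0,0],[0,0,0,0,0,0,0]]]' 40; python3 -m crank '[[[0,0,0,0,0,0,0]]]'
python3 - <<'E'
from h import *
import pickle
o=manip.observe();print(o['tool_pos'],o['ee_rot'])
c=snap('side','s14');pickle.dump(c,open('s14.pkl','wb'))
p=o['tool_pos']; Rz=R.from_euler('z',-.044+np.pi/2).as_matrix()
pts=[p+[0,0,-.024]+Rz@np.array(v) for v in [(0.019,.019,.034),(.019,-.019,.034),(-.019,.019,.034),(.065,0,.07),(.019,.019,0),(.019,-.019,0)]]+[[.4806,.0384,.098]]
im=c['img'][:,:,::-1][150:290,260:380]; im=cv2.resize(im,None,fx=5,fy=4.2*5/4.2,interpolation=cv2.INTER_CUBIC)
for u in w2px(c,pts): cv2.drawMarker(im,(int((u[0]-260+.5)*5),int((u[1]-150+.5)*5)),(0,0,255),cv2.MARKER_CROSS,10,1)
cv2.imwrite('pics/s14c.png',im[:600])
E
```

```text
t: 27.05
tool_pos: [0.4813, 0.0381, 0.1341]
ee_rot: [-3.141, -0.002, -0.045]
ft_force: [0.4, -0.5, -3.4]
opening: 0.0372
t: 27.15
tool_pos: [0.4812, 0.0383, 0.1339]
ee_rot: [-3.142, -0.002, -0.045]
ft_force: [-0.2, -0.4, -3.7]
opening: 0.0378
[0.48122075 0.03830067 0.13385379] [-3.14151639e+00 -2.27691999e-03 -4.45951679e-02]
```

View pics/s14c.png

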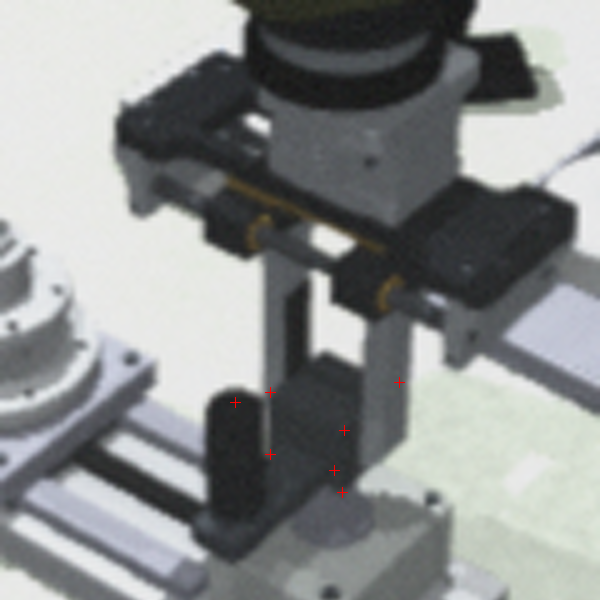

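Model markers agree with the held crank (handle top at (235,401)). Lowering onto the shaft.

```bash
python3 -m crank '[[[-0.0004,0,-0.009,0,0,0,0],[0,0,-0.003,0,0,0,0],[0,0,-0.003,0,0,0,0],[0,0,-0.002,0,0,0,0],[0,0,0,0,0,0,0]]]' 40; python3 -m crank '[[[0,0,0,0,0,0,0]]]'
```

```text
t: 27.7
tool_pos: [0.48, 0.0386, 0.1151]
ee_rot: [3.142, 0.001, -0.044]
ft_force: [0.3, -1.2, -2.8]
opening: 0.0382
t: 27.8
tool_pos: [0.4802, 0.0385, 0.1155]
ee_rot: [3.142, -0.0, -0.044]
ft_force: [0.7, -1.1, -3.0]
opening: 0.0378
```

Already below the shaft top with no force, so it is sliding on. Continuing.

```bash
python3 -m crank '[[[0,0,-0.004,0,0,0,0],[0,0,-0.004,0,0,0,0],[0,0,-0.003,0,0,0,0],[0,0,-0.002,0,0,0,0],[0,0,0,0,0,0,0]]]' 40; python3 -m crank '[[[0,0,-0.0015,0,0,0,0],[0,0,-0.001,0,0,0,0],[0,0,0,0,0,0,0]]]'
```

```text
t: 28.3
tool_pos: [0.48, 0.0386, 0.1021]
ee_rot: [3.142, 0.001, -0.044]
ft_force: [0.5, 1.0, -3.2]
opening: 0.0375
t: 28.6
tool_pos: [0.4802, 0.0385, 0.1]
ee_rot: [3.142, -0.0, -0.044]
ft_force: [-0.3, -0.8, -4.1]
opening: 0.0374
```

```bash
python3 -m crank '[[[0,0,-0.001,0,0,0,0],[0,0,0,0,0,0,0],[0,0,0,0,0,0,40],[0,0,0,0,0,0,65],[0,0,0,0,0,0,65]]]' 40; python3 -m crank '[[[0,0,0,0,0,0,65],[0,0,0.03,0,0,0,65],[0,0,0.04,0,0,0,65],[0,0,0.03,0,0,0,65],[0,0,0,0,0,0,65]]]'
python3 - <<'E'
from h import *
import pickle
o=manip.observe();print(o['tool_pos'],o['ee_rot'])
c=snap('side','s15');crop(c,230,140,390,300,'s15c')
E
```

```text
t: 29.1
tool_pos: [0.4804, 0.0385, 0.0992]
ee_rot: [-3.142, -0.001, -0.044]
ft_force: [-0.5, 0.5, -0.4]
opening: 0.0504
t: 29.6
tool_pos: [0.4817, 0.0386, 0.2028]
ee_rot: [-3.141, -0.007, -0.044]
ft_force: [-0.3, -0.1, -0.7]
opening: 0.061
[0.48168973 0.0385536  0.20276558] [-3.14125737 -0.006602   -0.04421659]
```

View pics/s15c.png

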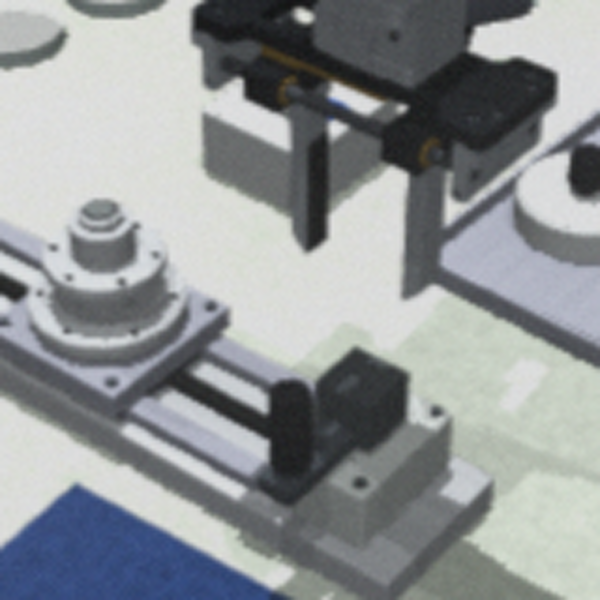

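Crank sits home on the shaft. Moving to the handle.

```bash
python3 -m crank '[[[0.0014,0.0325,0,0,0,0,65],[0.0014,0.0325,0,0,0,0,65],[0,0,-0.03,0,0,0,65],[0,0,0,0,0,0,65],[0,0,0,0,0,0,65]]]'
python3 - <<'E'
from h import *
import pickle
o=manip.observe();print(o['tool_pos'],o['ee_rot'])
c=snap('side','s16');crop(c,230,140,390,300,'s16c')
c=snap('top','t16');crop(c,230,200,350,320,'t16c')
E
```

```text
t: 30.15
tool_pos: [0.4826, 0.1032, 0.1684]
ee_rot: [3.141, 0.002, -0.044]
ft_force: [0.7, -0.1, 0.9]
opening: 0.0613
[0.48256766 0.10323466 0.16837736] [ 3.14108347e+00  2.27460758e-03 -4.43486389e-02]
```

View pics/s16c.png

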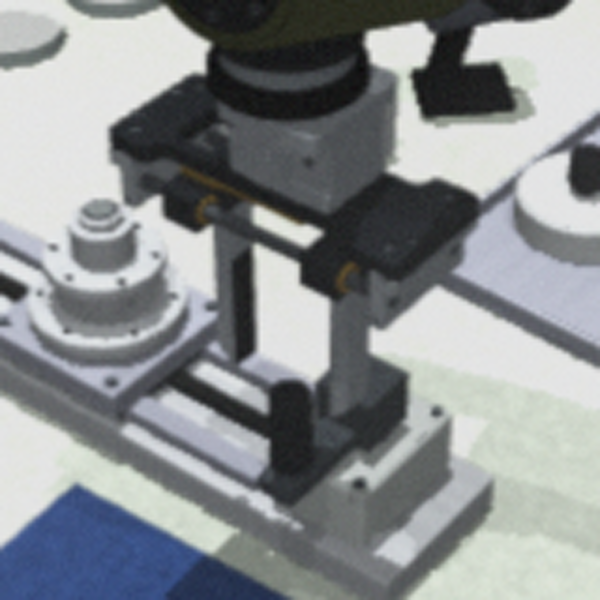

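```bash
python3 -m crank '[[[0.0003,0,-0.02,0,0,0,65],[0,0,-0.018,0,0,0,65],[0,0,0,0,0,0,20],[0,0,0,0,0,0,0],[0,0,0,0,0,0,0]]]' 25;python3 -m crank '[[[0,0,0,0,0,0,0],[0,0,0,0,0,0,0],[0,0,0,0,0,0,0]]]' 25
python3 - <<'E'
from h import *
o=manip.observe();print(o['tool_pos'],o['ee_rot'])
c=snap('side','s17');crop(c,230,140,390,300,'s17c')
E
```

```text
t: 30.75
tool_pos: [0.4839, 0.1035, 0.1323]
ee_rot: [-3.141, -0.002, -0.044]
ft_force: [0.4, -0.1, 0.3]
opening: 0.0407
t: 31.05
tool_pos: [0.4835, 0.1036, 0.1314]
ee_rot: [-3.141, -0.001, -0.044]
ft_force: [0.1, 0.6, 1.4]
opening: 0.0233
[0.48348174 0.10364035 0.13137762] [-3.14128914e+00 -7.69917431e-04 -4.42130668e-02]
```

View pics/s17c.png

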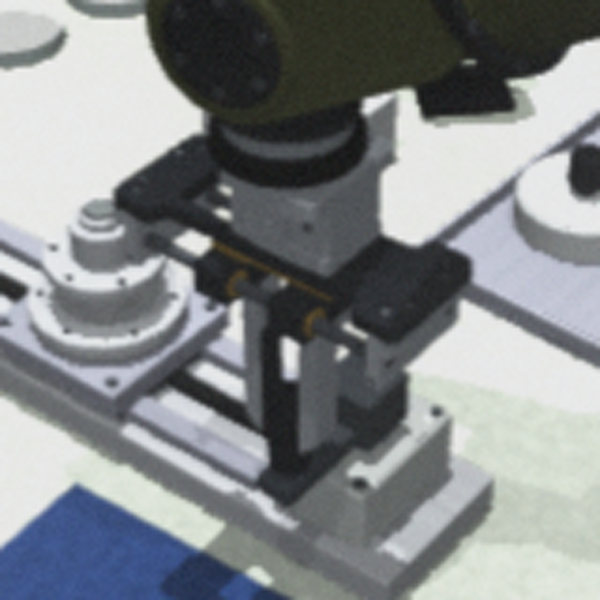

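Run:
```python
import numpy as np
a=np.radians(87.5-20*np.arange(19));p=np.round(65*np.c_[np.cos(a),np.sin(a)],1);d=np.diff(p,axis=0)
for k,(x,y) in enumerate(d):print(k+1,round(x,1),round(y,1), round(np.degrees(a[k+1]),1))
```

```text
1 22.1 -4.8 67.5
2 19.0 -12.2 47.5
3 13.8 -17.9 27.5
4 6.7 -21.5 7.5
5 -0.9 -22.6 -12.5
6 -8.7 -20.8 -32.5
7 -15.2 -16.7 -52.5
8 -20.1 -10.4 -72.5
9 -22.3 -2.9 -92.5
10 -22.1 4.8 -112.5
11 -19.0 12.2 -132.5
12 -13.8 17.9 -152.5
13 -6.7 21.5 -172.5
14 0.9 22.6 -192.5
15 8.7 20.8 -212.5
16 15.2 16.7 -232.5
17 20.1 10.4 -252.5
18 22.3 2.9 -272.5
```

```bash
python3 -m crank '[[[0.0221,-0.0048,0,0,0,0,0],[0.019,-0.0122,0,0,0,0,0],[0,0,0,0,0,0,0]]]' 30
python3 -c "
from h import *
o=manip.observe();print(o['tool_pos'],o['ft_force'],o['wrist_torque'])"
```

```text
t: 31.4
tool_pos: [0.5256, 0.0857, 0.131]
ee_rot: [3.141, -0.0, -0.045]
ft_force: [0.5, 1.5, 5.1]
opening: 0.0233
[0.52556726 0.08565194 0.13097236] [0.47548191 1.470601   5.11734101] [-0.06980427 -0.13509003  0.03695699]
```

```bash
python3 -m crank '[[[0.0138,-0.0179,0,0,0,0,0],[0.0067,-0.0215,0,0,0,0,0],[-0.0009,-0.0226,0,0,0,0,0],[-0.0087,-0.0208,0,0,0,0,0],[-0.0152,-0.0167,0,0,0,0,0]]]' 30
python3 -m crank '[[[-0.0201,-0.0104,0,0,0,0,0],[-0.0223,-0.0029,0,0,0,0,0],[0,0,0,0,0,0,0]]]' 30
python3 - <<'E'
from h import *
c=snap('side','s18');crop(c,160,140,400,320,'s18c')
E
```

```text
t: 31.9
tool_pos: [0.5209, -0.0135, 0.1318]
ee_rot: [-3.141, -0.004, -0.045]
ft_force: [1.8, 4.2, 0.9]
opening: 0.0233
t: 32.2
tool_pos: [0.4764, -0.0269, 0.1319]
ee_rot: [3.14, -0.002, -0.045]
ft_force: [-0.6, -5.2, 7.6]
opening: 0.0229
```

View pics/s18c.png

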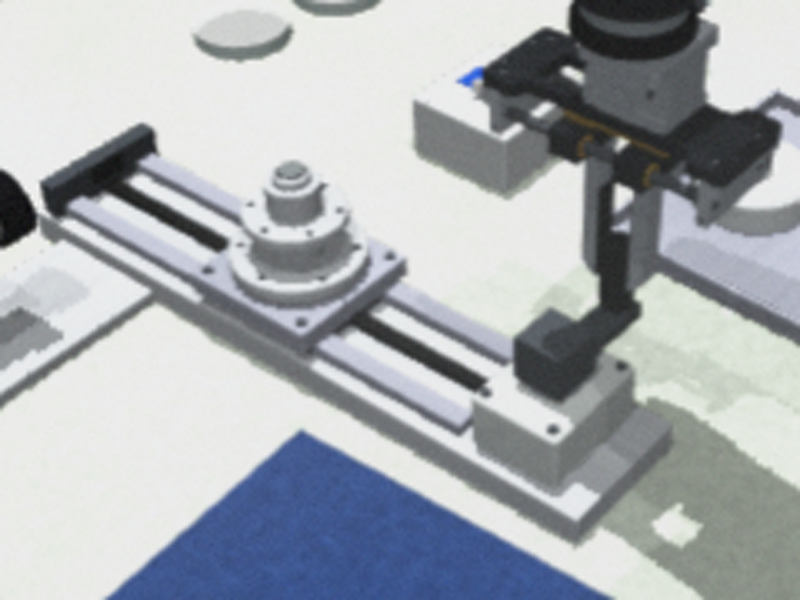

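It works: the carriage moves and forces are low. Finishing turn one.

```bash
python3 -m crank '[[[-0.0221,0.0048,0,0,0,0,0],[-0.019,0.0122,0,0,0,0,0],[-0.0138,0.0179,0,0,0,0,0],[-0.0067,0.0215,0,0,0,0,0],[0.0009,0.0226,0,0,0,0,0]]]' 30
python3 -m crank '[[[0.0087,0.0208,0,0,0,0,0],[0.0152,0.0167,0,0,0,0,0],[0.0201,0.0104,0,0,0,0,0],[0.0223,0.0029,0,0,0,0,0]]]' 30
python3 -m crank '[[[0.0221,-0.0048,0,0,0,0,0],[0.019,-0.0122,0,0,0,0,0],[0.0138,-0.0179,0,0,0,0,0],[0.0067,-0.0215,0,0,0,0,0],[-0.0009,-0.0226,0,0,0,0,0]]]' 30
```

```text
t: 32.75
tool_pos: [0.4166, 0.0534, 0.1317]
ee_rot: [3.141, -0.002, -0.045]
ft_force: [15.1, -7.3, -3.3]
opening: 0.0237
t: 33.15
tool_pos: [0.4832, 0.1045, 0.131]
ee_rot: [3.141, 0.001, -0.043]
ft_force: [-4.2, -11.3, 0.1]
opening: 0.0228
t: 33.65
tool_pos: [0.5448, 0.025, 0.1315]
ee_rot: [-3.14, -0.002, -0.044]
ft_force: [-4.1, 4.9, 4.9]
opening: 0.0234
```

```bash
python3 -m crank '[[[-0.0087,-0.0208,0,0,0,0,0],[-0.0152,-0.0167,0,0,0,0,0],[-0.0201,-0.0104,0,0,0,0,0],[-0.0223,-0.0029,0,0,0,0,0]]]' 30
python3 -m crank '[[[-0.0221,0.0048,0,0,0,0,0],[-0.019,0.0122,0,0,0,0,0],[-0.0138,0.0179,0,0,0,0,0],[-0.0067,0.0215,0,0,0,0,0],[0.0009,0.0226,0,0,0,0,0]]]' 30
python3 -m crank '[[[0.0087,0.0208,0,0,0,0,0],[0.0152,0.0167,0,0,0,0,0],[0.0201,0.0104,0,0,0,0,0],[0.0223,0.0029,0,0,0,0,0]]]' 30
python3 - <<'E'
from h import *
c=snap('side','s19');crop(c,160,140,400,320,'s19c')
E
```

```text
t: 34.05
tool_pos: [0.4782, -0.0273, 0.1319]
ee_rot: [3.14, -0.004, -0.045]
ft_force: [3.7, 0.8, 3.4]
opening: 0.0232
t: 34.55
tool_pos: [0.4165, 0.0534, 0.1317]
ee_rot: [3.141, -0.002, -0.045]
ft_force: [12.0, -6.7, -1.4]
opening: 0.0236
t: 34.95
tool_pos: [0.4833, 0.1047, 0.1312]
ee_rot: [3.141, 0.001, -0.043]
ft_force: [-5.5, -9.5, 2.7]
opening: 0.0233
```

View pics/s19c.png

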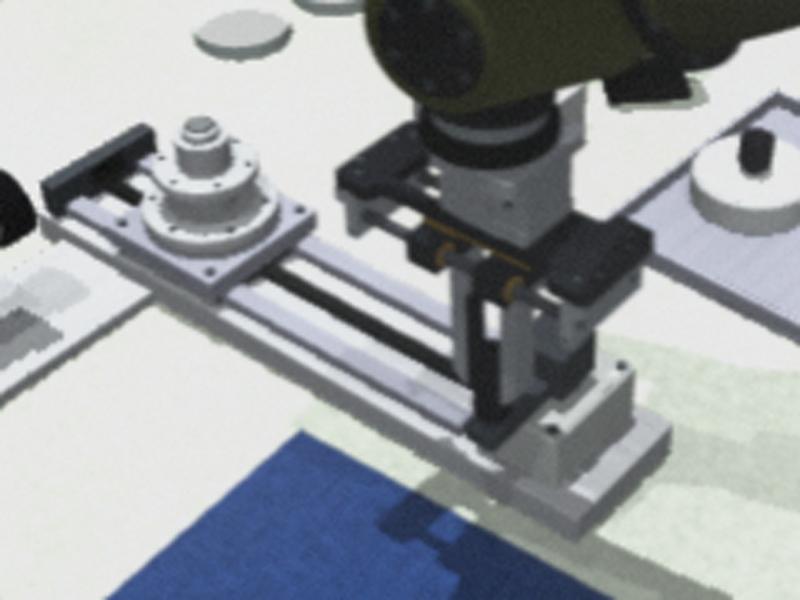

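Two turns done. Third turn, slowing near the stop.

```bash
python3 -m crank '[[[0.0221,-0.0048,0,0,0,0,0],[0.019,-0.0122,0,0,0,0,0],[0.0138,-0.0179,0,0,0,0,0],[0.0067,-0.0215,0,0,0,0,0],[-0.0009,-0.0226,0,0,0,0,0]]]' 30
python3 -m crank '[[[-0.0087,-0.0208,0,0,0,0,0],[-0.0152,-0.0167,0,0,0,0,0],[-0.0201,-0.0104,0,0,0,0,0],[-0.0223,-0.0029,0,0,0,0,0]]]' 30
python3 -m crank '[[[-0.0221,0.0048,0,0,0,0,0],[-0.019,0.0122,0,0,0,0,0],[-0.0138,0.0179,0,0,0,0,0],[-0.0067,0.0215,0,0,0,0,0],[0.0009,0.0226,0,0,0,0,0]]]' 30
python3 -m crank '[[[0.0087,0.0208,0,0,0,0,0],[0.0152,0.0167,0,0,0,0,0],[0.0201,0.0104,0,0,0,0,0],[0,0,0,0,0,0,0],[0.0111,0.0024,0,0,0,0,0]]]' 30
python3 -m crank '[[[0,0,0,0,0,0,0]]]' 30
```

```text
t: 35.5
tool_pos: [0.5449, 0.0249, 0.1317]
ee_rot: [-3.14, -0.002, -0.044]
ft_force: [-3.7, 5.3, 4.9]
opening: 0.0236
t: 35.9
tool_pos: [0.4782, -0.0273, 0.1319]
ee_rot: [3.14, -0.004, -0.045]
ft_force: [5.0, 1.2, 3.2]
opening: 0.0233
t: 36.4
tool_pos: [0.4164, 0.0533, 0.1318]
ee_rot: [3.141, -0.002, -0.045]
ft_force: [8.9, -6.7, 1.6]
opening: 0.0236
t: 36.9
tool_pos: [0.4709, 0.1039, 0.1312]
ee_rot: [-3.14, 0.001, -0.044]
ft_force: [-3.8, 3.5, 7.0]
opening: 0.0231
t: 37.0
tool_pos: [0.472, 0.1039, 0.1313]
ee_rot: [-3.14, -0.0, -0.044]
ft_force: [-1.1, 6.5, 8.4]
opening: 0.0231
```

```bash
python3 -m crank '[[[0.005,0.0003,0,0,0,0,0],[0.005,0,0,0,0,0,0],[0.002,0,0,0,0,0,0],[0,0,0,0,0,0,0]]]' 30
python3 -m crank '[[[0.003,-0.0002,0,0,0,0,0],[0,0,0,0,0,0,0]]]' 30
python3 -m crank '[[[0.003,-0.0002,0,0,0,0,0],[0,0,0,0,0,0,0]]]' 30
```

```text
t: 37.4
tool_pos: [0.4835, 0.1042, 0.1315]
ee_rot: [-3.14, -0.0, -0.044]
ft_force: [-1.6, 7.5, 7.4]
opening: 0.023
t: 37.6
tool_pos: [0.4865, 0.104, 0.1315]
ee_rot: [-3.14, -0.0, -0.044]
ft_force: [-1.9, 6.5, 7.5]
opening: 0.0233
t: 37.8
tool_pos: [0.4895, 0.1037, 0.1315]
ee_rot: [-3.14, -0.0, -0.044]
ft_force: [-0.7, 6.7, 7.7]
opening: 0.0235
```

```bash
python3 -m crank '[[[0.003,-0.0003,0,0,0,0,0],[0,0,0,0,0,0,0]]]' 30
python3 -m crank '[[[0.002,-0.0003,0,0,0,0,0],[0,0,0,0,0,0,0]]]' 30
python3 - <<'E'
from h import *
c=snap('top','t20');crop(c,240,50,340,150,'t20c',6)
E
```

```text
t: 38.0
tool_pos: [0.4922, 0.1034, 0.1314]
ee_rot: [-3.14, 0.001, -0.044]
ft_force: [-3.4, 6.9, 8.9]
opening: 0.0231
t: 38.2
tool_pos: [0.4937, 0.1032, 0.1313]
ee_rot: [-3.14, 0.002, -0.044]
ft_force: [-6.7, 7.2, 10.2]
opening: 0.0232
```

View pics/t20c.png

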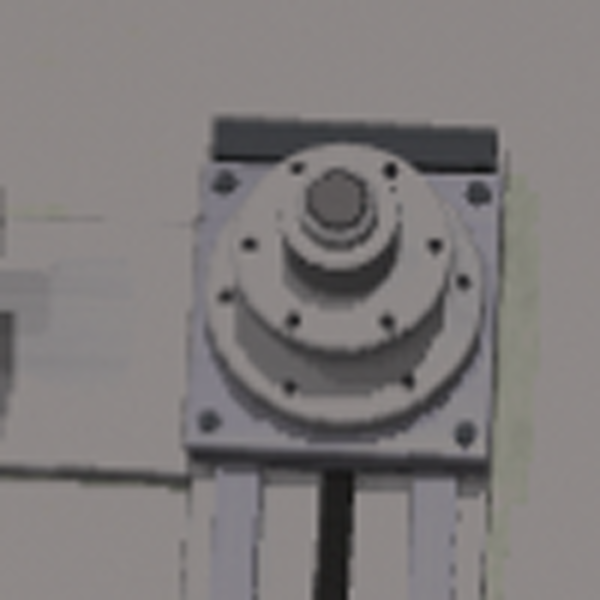

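```bash
python3 -m crank '[[[0.002,-0.0003,0,0,0,0,0],[0.002,-0.0003,0,0,0,0,0],[0,0,0,0,0,0,0]]]' 30
python3 - <<'E'
from h import *
c=snap('top','t21')
def q(o,s,p,z): return px2w(c,(o[0]+(p[0]+.5)/s-.5,o[1]+(p[1]+.5)/s-.5),z)
S=[q((240,50),6,p,.052) for p in [(224,181),(479,192),(208,421),(466,434)]];print(np.mean(S,0), np.linalg.norm(np.mean(S,0)[:2]-[.6804,.0301]))
crop(c,240,50,340,150,'t21c',6)
E
```

```text
t: 38.55
tool_pos: [0.4965, 0.1027, 0.131]
ee_rot: [-3.14, 0.005, -0.044]
ft_force: [-15.1, 7.4, 13.0]
opening: 0.0232
[0.861406   0.02240533 0.052     ] 0.18116948114460063
```

View pics/t21c.png

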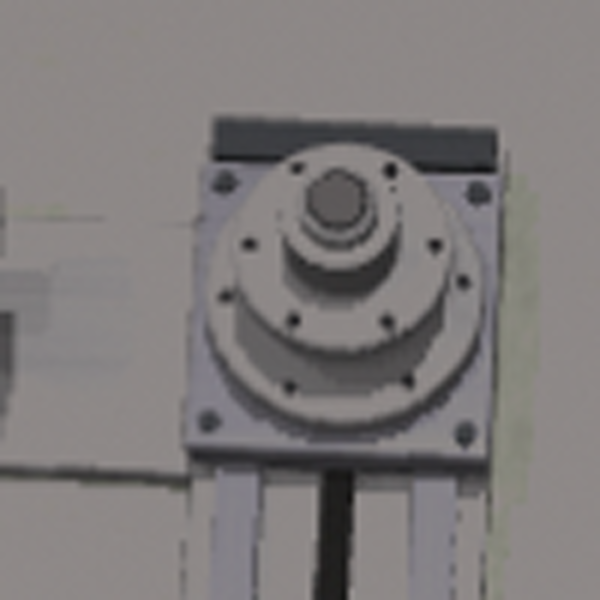

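The carriage is at the stop: 181 mm of travel measured, force rising with no movement. I'll back off within the socket play and release the handle.

```bash
python3 -m crank '[[[-0.004,0.0004,0,0,0,0,0],[-0.004,0.0004,0,0,0,0,0],[-0.003,0,0,0,0,0,0],[0,0,0,0,0,0,0]]]' 30
```

```text
t: 39.0
tool_pos: [0.4876, 0.1034, 0.1318]
ee_rot: [-3.139, -0.002, -0.044]
ft_force: [0.7, 6.8, 6.9]
opening: 0.0237
```

```bash
python3 -m crank '[[[-0.003,0,0,0,0,0,0],[0,0,0,0,0,0,0],[0,0,0,0,0,0,40],[0,0,0,0,0,0,65],[0,0,0,0,0,0,65]]]' 30
python3 -m crank '[[[0,0,0.03,0,0,0,65],[0,0,0.04,0,0,0,65],[-0.0014,-0.0325,0,0,0,0,65],[-0.0014,-0.0325,0,0,0,0,65],[0,0,0,0,0,0,65]]]'
python3 -m crank '[[[0,0,0,0,0,0,65],[0,0,0,0,0,0,65]]]'
python3 - <<'E'
from h import *
c=snap('side','s22');crop(c,160,120,480,360,'s22c',2.5);print(manip.observe()['tool_pos'])
E
```

```text
t: 39.5
tool_pos: [0.4846, 0.1024, 0.1307]
ee_rot: [3.141, 0.001, -0.044]
ft_force: [-0.2, 0.1, -0.7]
opening: 0.0434
t: 40.0
tool_pos: [0.4819, 0.035, 0.2009]
ee_rot: [3.141, 0.0, -0.047]
ft_force: [-1.0, -0.1, -0.4]
opening: 0.0611
t: 40.2
tool_pos: [0.4822, 0.0381, 0.2008]
ee_rot: [-3.141, 0.0, -0.044]
ft_force: [-0.2, 0.5, -0.2]
opening: 0.0609
[0.48219781 0.03822645 0.20075401]
```

View pics/s22c.png

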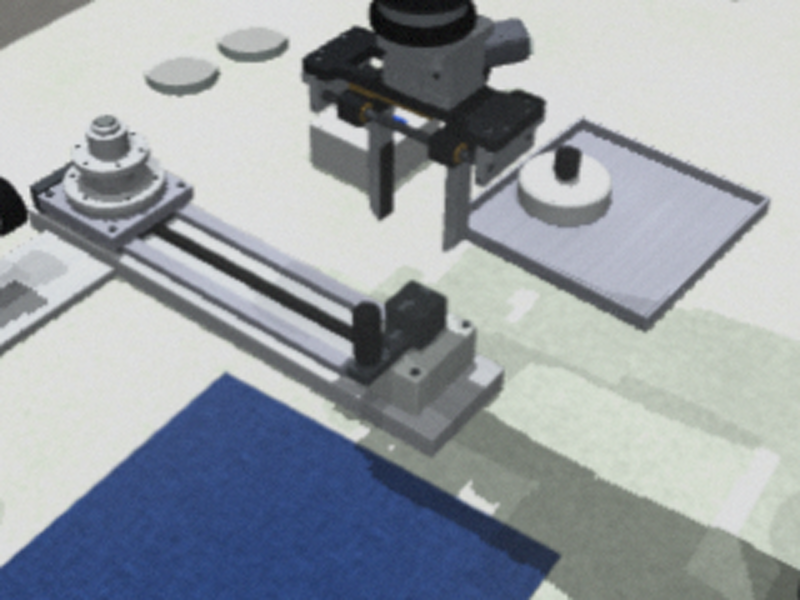

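```bash
python3 -m crank '[[[-0.0018,0.0002,-0.04,0,0,0,65],[0,0,-0.04,0,0,0,65],[0,0,-0.019,0,0,0,65],[0,0,0,0,0,0,65],[0,0,0,0,0,0,65]]]'
python3 -m crank '[[[0,0,0,0,0,0,40],[0,0,0,0,0,0,0],[0,0,0,0,0,0,0],[0,0,0,0,0,0,0],[0,0,0,0,0,0,0]]]' 40
```

```text
t: 40.75
tool_pos: [0.4808, 0.0383, 0.1026]
ee_rot: [-3.142, -0.0, -0.043]
ft_force: [0.5, 0.1, 0.6]
opening: 0.0613
t: 41.25
tool_pos: [0.4808, 0.0378, 0.1026]
ee_rot: [-3.141, -0.001, -0.044]
ft_force: [-1.1, 0.8, 5.5]
opening: 0.0379
```

```bash
python3 -m crank '[[[0,0,0.006,0,0,0,0],[0,0,0.008,0,0,0,0],[0,0,0.008,0,0,0,0],[0,0,0.01,0,0,0,0],[0,0,0.02,0,0,0,0]]]' 40
python3 -m crank '[[[0,0,0.03,0,0,0,0],[0,0,0.02,0,0,0,0],[0,0,0,0,0,0,0]]]' 40
python3 - <<'E'
from h import *
c=snap('side','s23');crop(c,160,120,480,360,'s23c',2.5);print(manip.observe()['tool_pos'])
E
```

```text
t: 41.75
tool_pos: [0.4799, 0.0377, 0.1541]
ee_rot: [3.141, 0.002, -0.044]
ft_force: [0.6, -0.5, -3.5]
opening: 0.0381
t: 42.05
tool_pos: [0.4815, 0.0377, 0.2069]
ee_rot: [-3.141, -0.005, -0.044]
ft_force: [0.7, -0.4, -3.5]
opening: 0.0375
[0.48079142 0.03772523 0.20487896]
```

View pics/s23c.png

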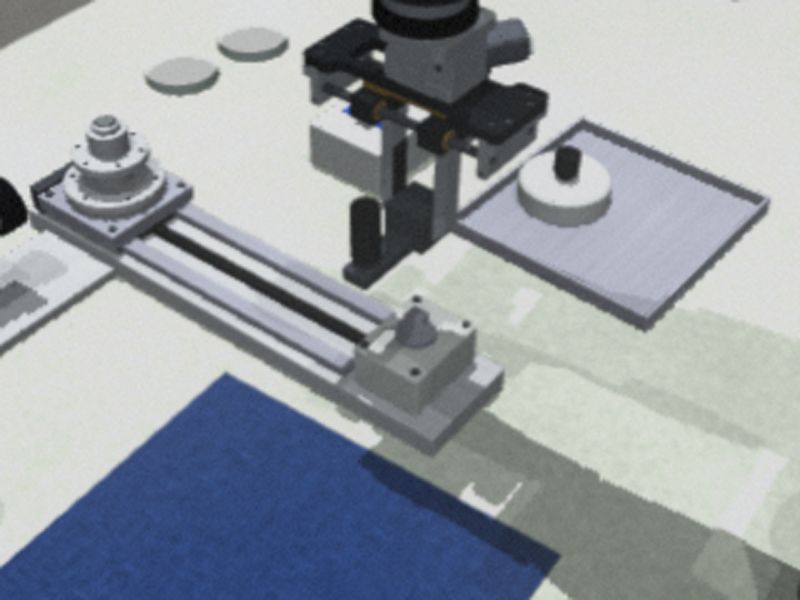

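```bash
python3 -m crank '[[[-0.0095,-0.0455,0,0,0,0.0154,0],[-0.0095,-0.0455,0,0,0,0.0154,0],[-0.0095,-0.0455,0,0,0,0.0154,0],[-0.0095,-0.0455,0,0,0,0.0154,0],[-0.0095,-0.0455,0,0,0,0.0154,0]]]' 40
python3 -m crank '[[[-0.0095,-0.0455,0,0,0,0.0154,0],[-0.0095,-0.0455,0,0,0,0.0154,0],[-0.0095,-0.0455,0,0,0,0.0154,0],[0,0,-0.03,0,0,0,0],[0,0,-0.04,0,0,0,0]]]' 40
python3 -m crank '[[[0,0,-0.03,0,0,0,0],[0,0,0,0,0,0,0],[0,0,0,0,0,0,0],[0,0,0,0,0,0,0]]]' 40
python3 - <<'E'
from h import *
c=snap('top','t24');crop(c,370,220,550,370,'t24c');c=snap('side','s24');crop(c,330,120,490,260,'s24c');print(manip.observe()['tool_pos'])
E
```

```text
t: 42.6
tool_pos: [0.4318, -0.1913, 0.2027]
ee_rot: [-3.141, 0.002, 0.033]
ft_force: [0.5, -0.6, -2.8]
opening: 0.0378
t: 43.1
tool_pos: [0.404, -0.3276, 0.1328]
ee_rot: [3.141, -0.001, 0.077]
ft_force: [-0.7, -0.2, -4.0]
opening: 0.0375
t: 43.5
tool_pos: [0.4051, -0.3267, 0.1054]
ee_rot: [3.14, -0.001, 0.079]
ft_force: [0.8, -0.7, -2.8]
opening: 0.0378
[ 0.40500668 -0.32666288  0.10540666]
```

View pics/t24c.png

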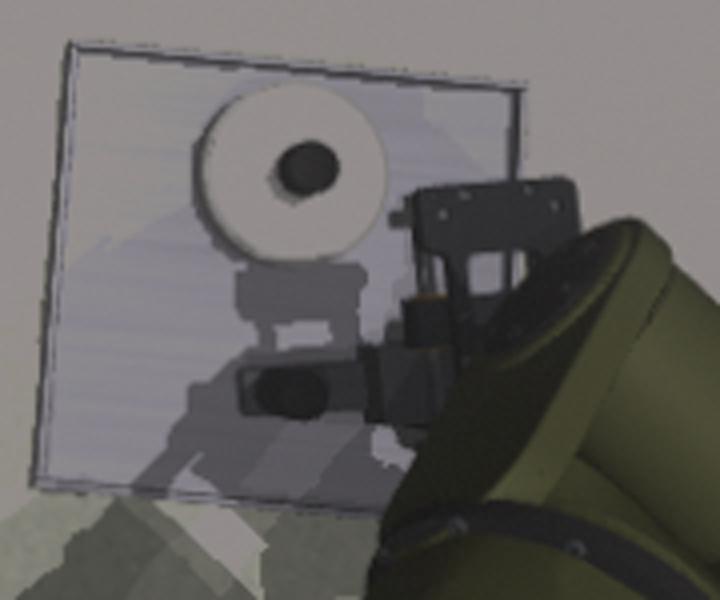

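View pics/s24c.png

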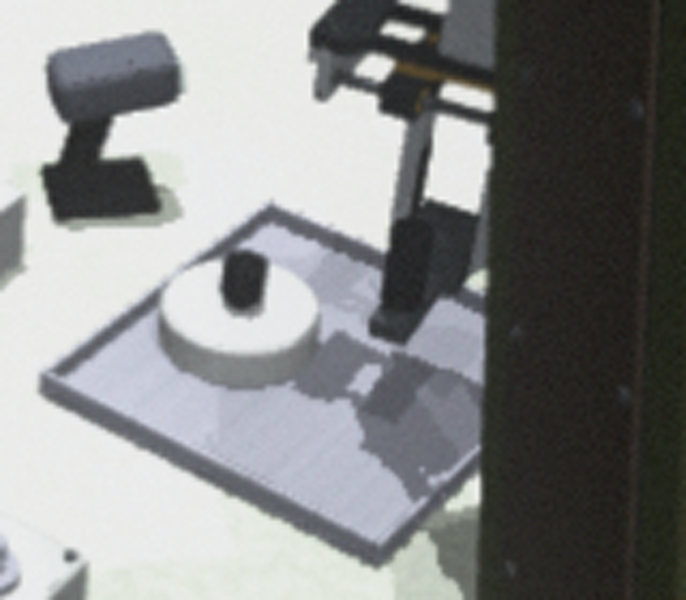

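```bash
python3 -m crank '[[[0,0,-0.03,0,0,0,0],[0,0,-0.025,0,0,0,0],[0,0,-0.012,0,0,0,0],[0,0,-0.004,0,0,0,0],[0,0,0,0,0,0,0]]]' 40
python3 -m crank '[[[0,0,-0.001,0,0,0,0],[0,0,-0.001,0,0,0,0],[0,0,-0.001,0,0,0,0],[0,0,0,0,0,0,0]]]' 40
```

```text
t: 44.1
tool_pos: [0.4048, -0.3265, 0.0335]
ee_rot: [3.141, -0.0, 0.079]
ft_force: [0.1, -0.5, -3.6]
opening: 0.0376
t: 44.5
tool_pos: [0.405, -0.3268, 0.0308]
ee_rot: [3.14, -0.001, 0.079]
ft_force: [1.0, -1.8, 3.2]
opening: 0.0378
```

Touching the floor. Release and retreat.

```bash
python3 -m crank '[[[0,0,-0.0005,0,0,0,0],[0,0,0,0,0,0,40],[0,0,0,0,0,0,65],[0,0,0,0,0,0,65],[0,0,0,0,0,0,65]]]' 40
python3 -m crank '[[[0,0,0.02,0,0,0,65],[0,0,0.04,0,0,0,65],[0,0,0.05,0,0,0,65],[0,0,0.05,0,0,0,65],[0,-0.03,0.02,0,0,0,65]]]'
python3 -m crank '[[[-0.03,-0.04,0,0,0,0,65],[-0.03,-0.04,0,0,0,0,65],[-0.03,-0.04,0,0,0,0,65],[-0.03,-0.03,0,0,0,0,65],[0,0,0,0,0,0,65]]]'
python3 -m crank '[[[0,0,0,0,0,0,65],[0,0,0,0,0,0,65],[0,0,0,0,0,0,65],[0,0,0,0,0,0,65],[0,0,0,0,0,0,65]]]'
python3 - <<'E'
from h import *
c=snap('top','t25');c2=snap('side','s25');print(manip.observe()['tool_pos'])
crop(c,370,220,510,360,'t25c',4.2)
def q(o,s,p,z): return px2w(c,(o[0]+(p[0]+.5)/s-.5,o[1]+(p[1]+.5)/s-.5),z)
E
```

```text
t: 45.0
tool_pos: [0.4044, -0.3261, 0.0293]
ee_rot: [-3.141, 0.0, 0.079]
ft_force: [0.3, 0.4, -0.5]
opening: 0.058
t: 45.5
tool_pos: [0.4056, -0.3555, 0.2146]
ee_rot: [3.137, -0.004, 0.081]
ft_force: [-0.3, -0.6, -0.0]
opening: 0.0613
t: 46.0
tool_pos: [0.281, -0.5089, 0.2088]
ee_rot: [-3.141, 0.001, 0.075]
ft_force: [-0.2, 0.0, 0.7]
opening: 0.0612
t: 46.5
tool_pos: [0.285, -0.5059, 0.2096]
ee_rot: [3.141, -0.0, 0.08]
ft_force: [0.1, 0.5, -0.9]
opening: 0.061
[ 0.28475177 -0.50604708  0.20952141]
```

View pics/t25.png

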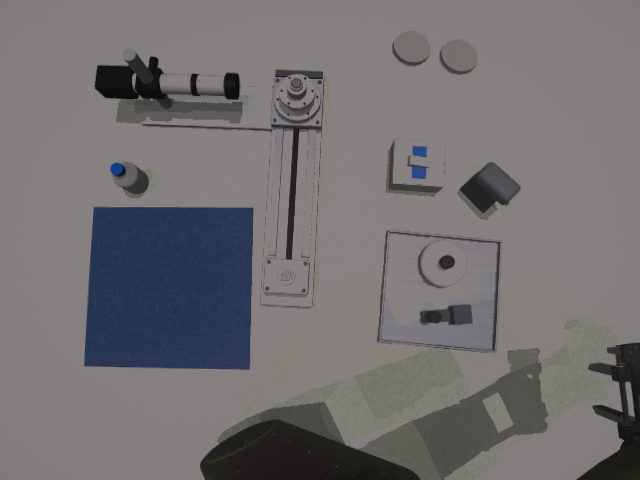

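View pics/s25.png

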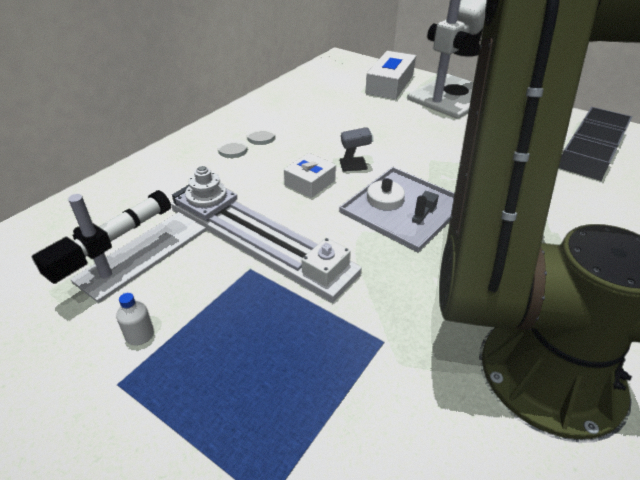

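View pics/t25c.png

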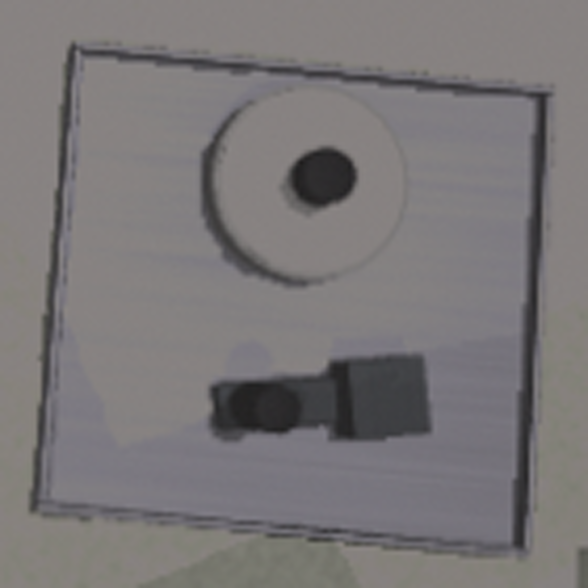

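The final view shows the carriage at the stop with the stack on it, the cover and crank side by side in the tray, and the bystanders unmoved. One last zoom on the carriage against the stop.

Run:
```python
import cv2,numpy as np
a=cv2.imread('pics/t25.png')[50:150,240:340];b=cv2.imread('pics/t21.png')[50:150,240:340];s=cv2.imread('pics/s25.png')[150:250,160:260]
cv2.imwrite('pics/fin.png',cv2.resize(np.hstack([a,s]),None,fx=4,fy=4,interpolation=cv2.INTER_CUBIC))
print(np.abs(a.astype(int)-b).mean())
g=lambda i:cv2.cvtColor(i,cv2.COLOR_BGR2GRAY).astype(np.float32)
print(cv2.phaseCorrelate(g(b),g(a)))
```

```text
5.8270333333333335
((-0.009033209475418857, -0.0010186770868756412), 0.9977194949626923)
```

View pics/fin.png

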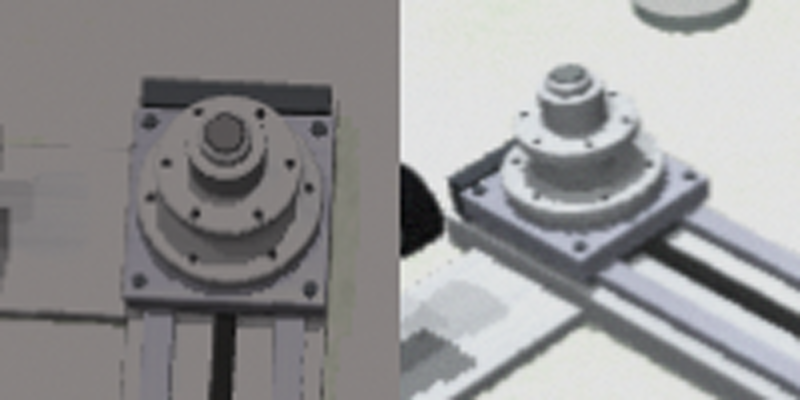

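The carriage has not moved off the stop (shift 0.01 px), and both cells sit flat.

```bash
python3 -c "
from rig import manip
print(manip.finish_job())"
```

```text
the job is handed in; nothing more can be done
None
```

The job is done and handed in, at about 47 s on the robot's clock; the hand-in gave no verdict.

- **Cover:** it lies flat, knob up, in the far half of the steel tray.
- **Lens cells:** only two were on the mat, and I took them from their size to be cell_a (100 mm flange) and cell_c (76 mm). Cell_a is on the spigot with cell_c on top. Both came down to the height expected for a fully seated cell, and both look level in the last pictures.
- **Carriage:** I wound it three turns to the far stop. I measured 181 mm of travel against the nominal 180, and the push force rose to about 15 N with the carriage no longer moving. It had not shifted after the crank came off.
- **Crank:** it is back in the tray, handle up, beside the cover.
- **Everything else:** the bottle, scanner and wipes box look unmoved. The highest wrist force I saw was about 21 N, read only at the end of each move. I noticed no grip slip and nothing knocked aside, and no final check failed or disagreed.

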